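# Free the stuck stoppers of a port block and purge it

### The job

Clean down the dosing port block: first press the purge valve's plunger fully down and let it come back up to vent the block while its stoppers are still all in. Then free every stopper by twisting it back and forth while pulling gently - the block only rests on its dowels and must not come up more than a few millimetres - and put them all in the grey tray; with all of them there, press the plunger fully down once more, let it up, and leave the block seated and nothing knocked over.

Things in the scene. Friction and masses are not known exactly. Their poses are not given: they have to be found in the camera images.
- stopper1_grip (a point): white stopper, one of up to four alike: round shank 23 mm across, 24 mm long, a flange 32 mm across, 5 mm thick above it, and on that an upright wing grip 34 mm long, 10 mm thick, 33 mm tall. This point: on the axis in the wing, 23 mm above the flange's upper face, 52 mm above the shank's tip, 10 mm below the top. z: the axis, shank towards -z; x: along the wing. None if that port starts open
- stopper2_grip (a point): stopper of the same kind as stopper1, same point and axes; None if that port starts open
- stopper3_grip (a point): stopper of the same kind as stopper1, same point and axes; None if that port starts open
- stopper4_grip (a point): stopper of the same kind as stopper1, same point and axes; None if that port starts open
- block_top (a point): centre of the upper face of the square aluminium port block, 138 x 138 x 45 mm, upper face 57 mm above the bench when seated; four vertical bores at +-36 mm in its x and y. z up, x and y along the block's sides. The block cannot turn; it sits by its weight on two dowels of a fixed base plate, 156 x 156 x 12 mm. Stoppers start with the flange on the block
- port_block (a joint): lift of the block (0.85 kg) off its base plate, m; 0 seated, 0.03 at most; it drops back by its weight. Rubber pads in the top 23 mm of each bore grip the stopper: a straight pull lifts the block rather than freeing the stopper; while the stopper is rocked 0.4 rad or so each way, a stroke a second, it slides up with little force, a few mm per stroke
- tray: open grey tray 170 (x) x 140 (y) x 40 mm, walls and floor 4 mm, loose on the bench, about 0.7 kg; origin at the centre of its underside, z up
- plunger_top (a point): top centre of the black mushroom head, 34 mm across, on the upright purge valve (aluminium, 72 mm across at its foot, screwed to the bench); 93 mm above the bench when up
- plunger (a joint): stroke of the plunger, m: 0 up, 0.012 fully down at a hard stop; a spring resists with about 3 N at the start and 8 N at the bottom and brings it back up
- stirrer_motor (a point): centre of the underside of the overhead stirrer's fixed motor, 120 mm across, rising from here to 0.65 m above the bench; its thin shaft hangs from here into a small pail and its steel column stands 140 mm behind. Nothing to do with the job: keep the arm clear of it
- jar_tall: white screw-lid pot 70 mm across, 100 mm tall, bystander; origin at the centre of its underside
- jar_low: white screw-lid pot 73 mm across, 70 mm tall, bystander; origin at the centre of its underside
- white_bottle: white bottle 66 mm across, 150 mm tall, bystander; origin at the centre of its underside

How it is judged (in metres and radians):
On the way, in this order (a step that is already met when the one before it is completed fails the run):
1. the plunger is pressed fully down (over 10.5 mm) with every stopper still in its port (value of joint plunger above 0.0105 m and z of each of stopper1_grip, stopper2_grip, stopper3_grip, stopper4_grip in the frame of block_top below 0.034 m), for 0.2 s.
2. the plunger is up, every stopper is in the tray, the block is seated (value of joint each of plunger, port_block below 0.002 m and x of stopper1_grip in the frame of tray between -0.093 and 0.093 m and y of stopper1_grip in the frame of tray between -0.078 and 0.078 m and z of each of stopper1_grip, stopper2_grip, stopper3_grip, stopper4_grip in the frame of tray below 0.075 m and x of stopper2_grip in the frame of tray between -0.093 and 0.093 m and y of stopper2_grip in the frame of tray between -0.078 and 0.078 m and x of stopper3_grip in the frame of tray between -0.093 and 0.093 m and y of stopper3_grip in the frame of tray between -0.078 and 0.078 m and x of stopper4_grip in the frame of tray between -0.093 and 0.093 m and y of stopper4_grip in the frame of tray between -0.078 and 0.078 m), for 0.2 s.
3. the plunger is pressed fully down (over 10.5 mm) again with every stopper in the tray (value of joint plunger above 0.0105 m and x of stopper1_grip in the frame of tray between -0.093 and 0.093 m and y of stopper1_grip in the frame of tray between -0.078 and 0.078 m and z of each of stopper1_grip, stopper2_grip, stopper3_grip, stopper4_grip in the frame of tray below 0.075 m and x of stopper2_grip in the frame of tray between -0.093 and 0.093 m and y of stopper2_grip in the frame of tray between -0.078 and 0.078 m and x of stopper3_grip in the frame of tray between -0.093 and 0.093 m and y of stopper3_grip in the frame of tray between -0.078 and 0.078 m and x of stopper4_grip in the frame of tray between -0.093 and 0.093 m and y of stopper4_grip in the frame of tray between -0.078 and 0.078 m), for 0.2 s.
At the end, for the whole second after the job is handed in: every stopper present lies or stands released inside the tray, its grip point within 8 mm of the tray's outline or inside it (and under 75 mm above the tray's underside), the tray flat on the bench, the plunger up (within 2 mm), the block seated (within 2 mm) (all of step 2 and angle between tray's own z axis and vertical below 0.1 rad and height (world z) of tray below 0.01 m); the robot touches nothing.
It fails at once if the port block is lifted more than 8 mm off its base (value of joint port_block above 0.008 m).
It fails at once if a jar or bottle is knocked over (angle between any of jar_tall, jar_low, white_bottle's own z axis and vertical above 0.6 rad).
Of stopper1, stopper2, stopper3, stopper4 only 3 to 4 are there at a start; the rules pass over those that are not, and their reading is None.
At some moment in a run one of tray may be knocked a few centimetres aside while the robot is not near it.
Once in a run the grip may slacken for a moment while it holds something.
It also fails if it takes over 210 s, if anything falls off the work surface, if the arm or the gripper's body presses on something with over 40 N, if the wrist force passes 120 N, or if a joint passes its speed limit or range.

### The arm

A 7-joint arm with a two-finger parallel gripper is mounted at the origin on a cart in front of the work surface, level with it; the furniture and walls round the work are solid. World frame = base frame: x ahead of the robot, y to its left, z up, the work surface at z = 0. Lengths are in mm, angles in rad, forces in N, time in s.
With the tool pointing down it reaches from about 400 to 875 mm from the base axis. Payload 4.4 kg.
Tool frame: the origin (TCP) lies midway between the tips of the shut fingers; the grasp point (between the pads) lies 19 mm behind it (ctrl.pinch_z is the distance from the TCP to the grasp point, in mm); z points along the fingers, y is the line along which they close (so a half turn about z gives the same grasp; the last joint's range is limited). The gripper opens to 85 mm and grips with 20 to 120 N. Pads are 22 mm wide; open, the fingers measure 114 mm over their backs; the gripper's body (76 mm by 85 mm) begins 54 mm behind the grasp point. The pads swing forward as they close: fully open they stand 13 mm farther back than shut.
Start: joints at [-1.326, 0.628, 0.038, 1.517, -0.027, 0.996, -0.02], TCP at [198.758, 618.881, 202.613] pointing down, gripper open.
Joint ranges: [-3.06, 3.06], [-0.37, 2.12], [-1.25, 1.32], [0.18, 2.47], [-1.1, 4.24], [0.23, 1.98], [-2.94, 2.94]. Speed limits (rad/s): [2.57, 2.57, 3.14, 3.14, 3.14, 3.14, 3.14].

### API

Orientations are given as [roll, pitch, yaw] about the fixed x, y, z axes, in that order (R = Rz(yaw) Ry(pitch) Rx(roll)).
In Python, from cell import read_state, cams, order, ctrl gives the robot as it stands.
- The arm moves only by the tool move_arm, never from a script. Its argument "targets" is text: rows parted by semicolons, each of 7 numbers parted by spaces: the gripper's target within -1 to 1 (fully open at 1, half-way at 0, shut at -1), then the shift along the tool's x, y, z in cm, then the turn, a rotation vector about the tool's x, y, z in degrees. A call has 1 to 5 rows; each row shifts and turns the commanded pose from where the row before left it, along the tool's axes as they then stand; what a row does not reach is not made up. A row lasts 1/12 s, in which the tool goes at most 41.7 mm and 7.16 degrees, less where a joint would pass 70% of its speed; a pose out of reach is approached as far as the arm can. A call with a gripper value outside its range is refused whole. The fingers move at their own pace and stop on an object; the grip force is fixed at half the most. Time passes only in rows, so rows that do not move let the fingers close. It gives the time, the measured TCP pose, the force, the opening and the grip force at its end, in the units of the state.
- read_state(): the state, without advancing time (a new reading comes with each control period).
- cams.get_image(name): name is "scene" or "top" or "wrist"; returns a dict with "color" (400x640x3 uint8, red, green, blue), "fovy" (degrees; the focal length in pixels is half the picture's height over the tangent of half this angle, whatever the lens; pixels are square), "cx", "cy" (the principal point, pixels), "k1" (the pictures are not rectified: a ray, as slopes to the right and down, at radius r is drawn at 1 + k1 r^2 times it, then the intrinsics apply), "rvec" (rotation vector, rad) and "tvec" (3), from world to camera coordinates, as OpenCV has them. Camera axes: x right, y down, z forward; pixel columns grow to the right and rows downward; lengths in mm; the calibration is good to about 2 mm. A picture is of the moment at which its call begins. There is no depth.
- order.finish_job(): hands the job in; it is judged then, once.
The state is a dict: "clock": time; "qpos": joint angles; "qd": joint speeds; "tau": joint torques, N m; "eef_pos": TCP position; "tool_rot": TCP orientation; "force": force on the tool from outside, world axes, zero at the start; "torque": the same for the moment, N m; "width": finger opening in mm; "gripper_force": force on a finger pad.
Only numpy, scipy, OpenCV 4.12 (cv2) and the standard library are available. Lean on these libraries where they do the work, as an engineer would, in place of code of your own. Each camera call takes 0.05 s, during which the arm holds its last target. There are 200 camera calls.

## Working session

There is one attempt and no reset: what is moved stays moved. The work goes in short steps, Python scripts to look and compute and a tool call to move; the robot and the scene stay as the last step left them, time stands still between calls to the robot, and variables do not carry over. Pictures are saved under pics/ and viewed, at most 14 in all, crops included, and the job is handed in when it is done.

Besides the shell and the picture viewer there is one more tool, called after "Emit:" as a command line: name --argument value ..., lists and objects as JSON in quotes. move_arm: Moves the arm, as the interface text tells. Its arguments: {"type":"object","properties":{"targets":{"type":"string"}},"required":["targets"]}

```bash
mkdir -p pics; ls; cat > h.py <<'E'
import numpy as np, cv2
from cell import read_state, cams, order, ctrl
def snap(n,f=None):
    im=cams.get_image(n)
    if f: cv2.imwrite('pics/'+f,im['color'][:,:,::-1])
    return im
def cam(im):
    h,w=im['color'].shape[:2]
    fl=h/2/np.tan(np.radians(im['fovy'])/2)
    R=cv2.Rodrigues(np.array(im['rvec'],float))[0]; t=np.array(im['tvec'],float).ravel()
    return fl,R,t
def ray(im,uv):
    fl,R,t=cam(im)
    d=np.array([(uv[0]-im['cx'])/fl,(uv[1]-im['cy'])/fl])
    s=d.copy()
    for _ in range(30): s=d/(1+im['k1']*(s@s))
    return -R.T@t, R.T@np.array([s[0],s[1],1])
def onz(im,uv,z):
    c,d=ray(im,uv); return c+d*(z-c[2])/d[2]
def proj(im,p):
    fl,R,t=cam(im); q=R@np.array(p,float)+t; s=q[:2]/q[2]; s=s*(1+im['k1']*(s@s))
    return s*fl+[im['cx'],im['cy']]
E
python3 - <<'E'
from h import *
for n in('scene','top','wrist'):
    im=snap(n,n+'0.png'); fl,R,t=cam(im); print(n,im['fovy'],im['cx'],im['cy'],im['k1'],(-R.T@t).round(),R.round(2).tolist())
s=read_state(); print(s['eef_pos'],s['tool_rot'],s['width'],s['force'],ctrl.pinch_z)
E
```

```text
pics
scene 54.53955363621706 318.9258661982508 202.18897429748134 -0.06405109574855075 [  51. -819. 1100.] [[0.81, -0.59, -0.01], [-0.4, -0.53, -0.75], [0.43, 0.61, -0.66]]
top 56.49101149641747 316.6885137342437 204.86872764227633 -0.016447591528092526 [ 366.   -7. 1421.] [[-0.01, -1.0, -0.0], [-0.98, 0.01, -0.19], [0.19, 0.0, -0.98]]
wrist 59.39703796271287 314.70034916086877 205.0005249050198 -0.07364183816823053 [129. 641. 373.] [[0.31, 0.95, -0.0], [0.91, -0.29, 0.29], [0.28, -0.09, -0.96]]
[198.62878911 618.3662346  201.89570542] [-3.14011577e+00  4.01481901e-05  2.83076968e+00] 85.34653989217492 [1.32638788 0.26382524 0.8591313 ] 18.700000000000003
```

View pics/top0.png

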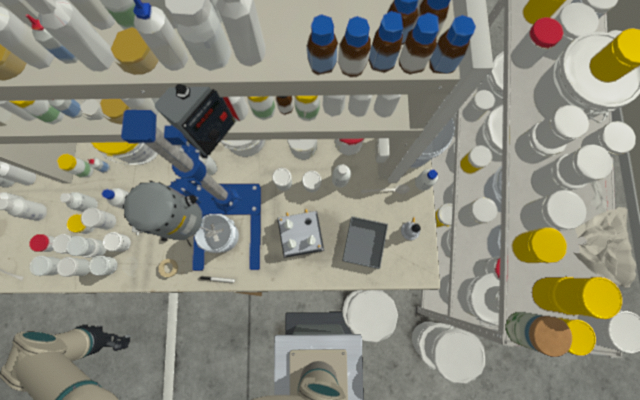

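View pics/scene0.png

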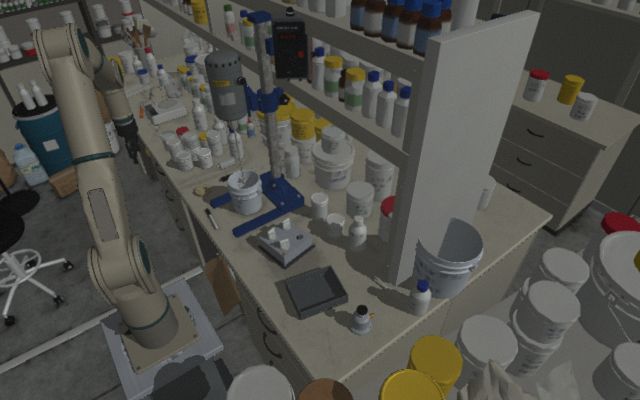

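```bash
python3 - <<'E'
from h import *
a=cv2.imread('pics/top0.png')[150:290,180:450]; b=cv2.imread('pics/scene0.png')[180:345,220:390]
cv2.imwrite('pics/c1.png',cv2.resize(a,None,fx=2.95,fy=2.95,interpolation=3))
cv2.imwrite('pics/c2.png',cv2.resize(b,None,fx=3.6,fy=3.6,interpolation=3))
im=snap('top')
for n,uv,z in [('block',(300,233),57),('tray',(364,242),40),('plg',(412,230),93),('motor',(148,209),400),('j1',(282,178),70),('j2',(312,180),100),('b',(342,172),150)]: print(n,onz(im,uv,z).round())
E
```

```text
block [519.  58.  57.]
tray [ 485. -178.   40.]
plg [ 521. -345.   93.]
motor [553. 467. 400.]
j1 [725. 124.  70.]
j2 [708.  12. 100.]
b [723. -95. 150.]
```

View pics/c1.png

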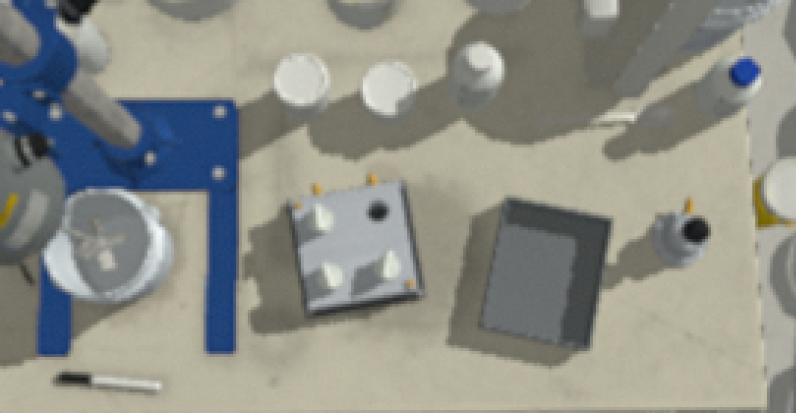

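View pics/c2.png

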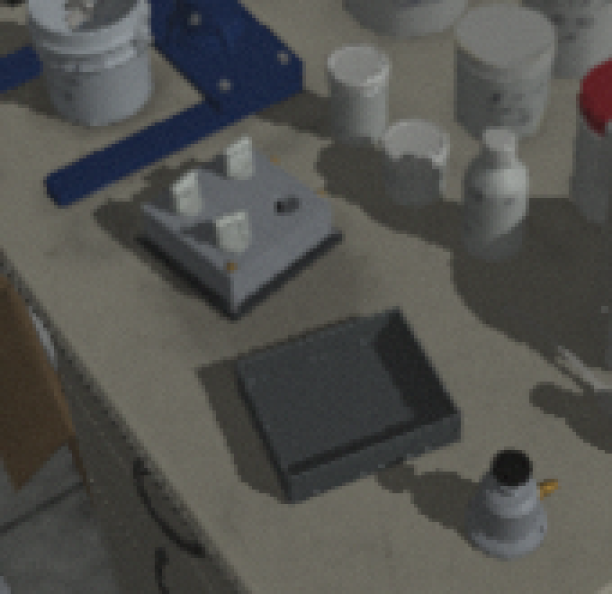

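The pictures show three stoppers (bore at far right is open), tray at (364,242), valve at (412,230), jars and bottle behind; the stirrer stands left, between arm and block.

```bash
python3 - <<'E'
from h import *
T=snap('top');S=snap('scene')
def tri(a,b):
    c1,d1=ray(T,a);c2,d2=ray(S,b)
    A=np.array([d1,-d2]).T; k=np.linalg.lstsq(A,c2-c1,rcond=None)[0]
    p,q=c1+d1*k[0],c2+d2*k[1]; return ((p+q)/2).round(1),np.linalg.norm(p-q).round(1)
c1=lambda u,v:(u/2.95+180-.3,v/2.95+150-.3)
c2=lambda u,v:(u/3.6+220-.4,v/3.6+180-.4)
print('plg',tri(c1(694,231),c2(514,466)), onz(T,c1(694,231),93))
print('blk',[onz(T,c1(*p),57).round().tolist() for p in[(292,203),(404,181),(424,293),(308,314)]])
print('blkS',[onz(S,c2(*p),57).round().tolist() for p in[(262,150),(334,210),(233,270),(140,207)]])
print('tray',[onz(T,c1(*p),40).round().tolist() for p in[(508,198),(612,218),(590,350),(480,327)]])
print('stop',tri(c1(319,205),c2(240,140)),tri(c1(331,264),c2(187,173)),tri(c1(393,250),c2(232,212)))
print('motor',tri((150,212),(224,75)))
E
```

```text
plg (array([ 530.2, -358. ,   88.5]), np.float64(2.7)) [ 528.3843663  -356.14086348   93.        ]
blk [[574.0, 137.0, 57.0], [600.0, -4.0, 57.0], [460.0, -27.0, 57.0], [435.0, 116.0, 57.0]]
blkS [[586.0, 113.0, 57.0], [597.0, -5.0, 57.0], [471.0, -11.0, 57.0], [440.0, 118.0, 57.0]]
tray [[580.0, -136.0, 40.0], [553.0, -267.0, 40.0], [388.0, -232.0, 40.0], [418.0, -97.0, 40.0]]
stop (array([560.4, 101.8,  96.7]), np.float64(10.2)) (array([487.9,  86.4, 104.2]), np.float64(9.6)) (array([500. ,  13.4, 103.5]), np.float64(18.0))
motor (array([518.3, 381.9, 569.7]), np.float64(7.7))
```

Emit:
move_arm --targets "1 0 -4 -2 0 0 0; 1 0 -4 -2 0 0 0; 1 0 -4 -2 0 0 0; 1 0 -4 0 0 0 0; 1 0 -4 0 0 0 0"

```text
clock: 0.72
eef_pos: [139.8, 435.4, 259.4]
tool_rot: [3.139, -0.0, 2.831]
force: [-1.1, -0.0, 1.2]
width: 85.8
gripper_force: 0.0
```

Emit:
move_arm --targets "1 -4.08 -0.19 0 0 0 5.2; 1 -4.08 -0.19 0 0 0 5.2; 1 -4.08 -0.19 0 0 0 5.2; 1 -4.08 -0.19 0 0 0 5.2; 1 -4.08 -0.19 0 0 0 5.2"

```text
clock: 1.13
eef_pos: [315.8, 331.6, 258.9]
tool_rot: [3.14, -0.0, 2.373]
force: [0.5, 0.1, -0.2]
width: 85.6
gripper_force: 0.0
```

Emit:
move_arm --targets "1 -4.08 -0.19 0 0 0 5.2; 1 -4.08 -0.19 0 0 0 5.2; 1 -4.08 -0.19 0 0 0 5.2; 1 -4.08 -0.19 0 0 0 5.2; 1 -4.08 -0.19 0 0 0 5.2"

```text
clock: 1.55
eef_pos: [426.0, 161.2, 258.8]
tool_rot: [3.14, -0.0, 1.919]
force: [2.4, 0.9, -0.5]
width: 85.6
gripper_force: 0.0
```

Emit:
move_arm --targets "1 -4.08 -0.19 0 0 0 5.2; 1 -4.08 -0.19 0 0 0 5.2; 1 -4.08 -0.19 0 0 0 5.2; 1 -4.08 -0.19 0 0 0 5.2; 1 -4.08 -0.19 0 0 0 5.2"

```text
clock: 1.97
eef_pos: [450.3, -40.3, 258.8]
tool_rot: [3.14, 0.0, 1.465]
force: [0.9, -0.1, -0.6]
width: 85.7
gripper_force: 0.0
```

Emit:
move_arm --targets "-1 -4.08 -0.19 0 0 0 5.2; -1 -4.08 -0.19 0 0 0 5.2; -1 -4.08 -0.19 0 0 0 5.2; -1 -4.08 -0.19 0 0 0 5.2; -1 -4.08 -0.19 0 0 0 5.2"

```text
clock: 2.38
eef_pos: [383.9, -231.9, 258.8]
tool_rot: [3.14, 0.0, 1.012]
force: [0.2, 0.4, -0.8]
width: 25.1
gripper_force: 0.0
```

Emit:
move_arm --targets "-1 0 4 0 0 0 0; -1 0 3 0 0 0 0; -1 0 0 0 0 0 0; -1 0 0 0 0 0 0"

```text
clock: 2.72
eef_pos: [444.2, -267.5, 258.1]
tool_rot: [-3.141, 0.001, 1.015]
force: [-0.2, 0.2, -0.8]
width: -0.1
gripper_force: 0.0
```

```bash
python3 - <<'E'
from h import *
s=read_state(); print(s['eef_pos'],s['tool_rot'],s['qpos'],s['width'])
im=snap('wrist','w1.png'); print(proj(im,(529,-357,93)))
E
```

```text
[ 444.19675225 -267.53865761  258.05020142] [-3.14119128e+00  9.58464258e-04  1.01542571e+00] [ 0.00908344  0.44933522  0.70205465  1.81997062 -0.33950525  0.9962663
  0.29446745] -0.059842713722738236
[431.13653769 207.27875717]
```

View pics/w1.png

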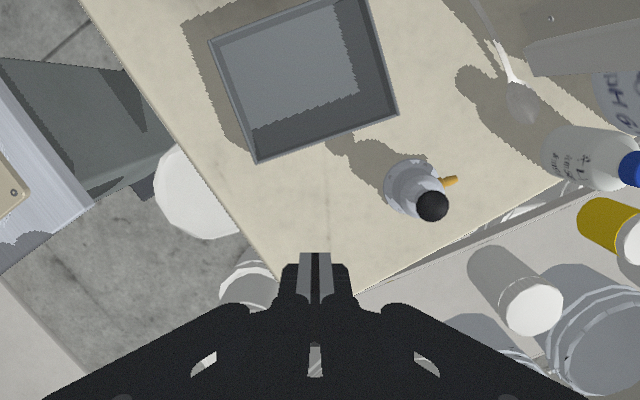

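Emit:
move_arm --targets "-1 -1.1 4 0 0 0 0; -1 -1 4 0 0 0 0; -1 -1 3.94 0 0 0 0; -1 0 0 4 0 0 0; -1 0 0 4 0 0 0"

```text
clock: 3.18
eef_pos: [531.6, -359.0, 180.1]
tool_rot: [3.134, 0.002, 1.016]
force: [0.7, 0.8, -1.3]
width: -0.2
gripper_force: 0.0
```

Emit:
move_arm --targets "-1 0 0 4 0 0 0; -1 0 0 3 0 0 0; -1 0 0 0 0 0 0; -1 0 0 0 0 0 0"

```text
clock: 3.52
eef_pos: [527.7, -354.7, 108.0]
tool_rot: [-3.138, -0.0, 1.016]
force: [0.3, -0.0, 1.6]
width: -0.1
gripper_force: 0.0
```

```bash
python3 - <<'E'
from h import *
s=read_state(); print(s['eef_pos'],s['force'])
im=snap('wrist','w2.png'); print(proj(im,(529,-357,93)))
E
```

```text
[ 527.69469232 -354.69074875  107.975608  ] [ 0.31334014 -0.0262649   1.59273836]
[316.42425502 236.3072508 ]
```

View pics/w2.png

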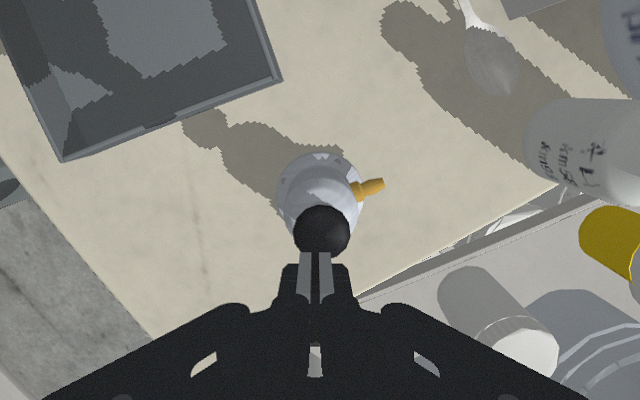

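The head sits directly ahead of the shut fingertips at (321,232), as projected; press.

Emit:
move_arm --targets "-1 0.2 0.2 1.5 0 0 0; -1 0 0 0.6 0 0 0; -1 0 0 0.4 0 0 0; -1 0 0 0.1 0 0 0; -1 0 0 0 0 0 0"

```text
clock: 3.98
eef_pos: [531.6, -355.5, 82.7]
tool_rot: [3.141, -0.0, 1.016]
force: [0.5, -0.2, 0.1]
width: -0.2
gripper_force: 0.0
```

Emit:
move_arm --targets "-1 0 0 0.1 0 0 0; -1 0 0 0.1 0 0 0; -1 0 0 0 0 0 0; -1 0 0 0 0 0 0; -1 0 0 0 0 0 0"

```text
clock: 4.4
eef_pos: [531.6, -355.5, 80.6]
tool_rot: [3.141, -0.0, 1.016]
force: [0.5, -0.2, 0.2]
width: -0.0
gripper_force: 0.0
```

```bash
python3 - <<'E'
from h import *
w=snap('wrist')['color']; t=snap('scene')['color'][270:345,320:420]
a=cv2.resize(w[150:300,220:420],(600,450)); b=cv2.resize(t,(200,150))
a[:150,:200]=b
cv2.imwrite('pics/w3.png',a[:,:,::-1])
E
```

```text
(no output)
```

View pics/w3.png

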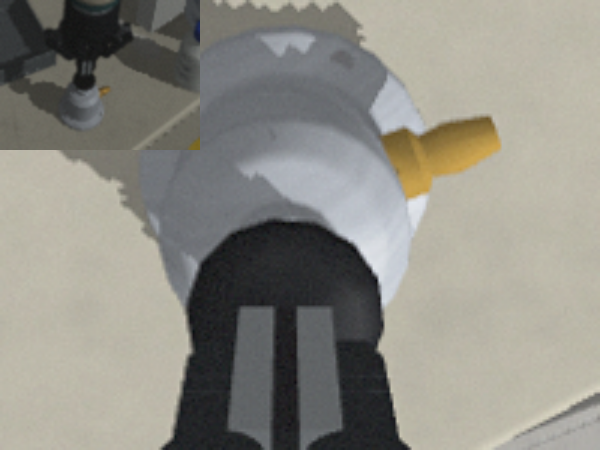

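Emit:
move_arm --targets "-1 0 0 0.15 0 0 0; -1 0 0 0 0 0 0; -1 0 0 0 0 0 0"

```text
clock: 4.75
eef_pos: [531.5, -355.4, 78.8]
tool_rot: [-3.141, -0.0, 1.016]
force: [-0.5, 0.0, -0.3]
width: -0.1
gripper_force: 0.0
```

Emit:
move_arm --targets "-1 0 0 0.15 0 0 0; -1 0 0 0 0 0 0; -1 0 0 0 0 0 0"

```text
clock: 5.0
eef_pos: [531.5, -355.4, 77.3]
tool_rot: [-3.141, -0.0, 1.016]
force: [-0.1, -0.2, -0.7]
width: -0.0
gripper_force: 0.0
```

Emit:
move_arm --targets "-1 0 0 0.15 0 0 0; -1 0 0 0 0 0 0; -1 0 0 0 0 0 0"

```text
clock: 5.25
eef_pos: [531.6, -355.4, 75.9]
tool_rot: [-3.141, -0.0, 1.016]
force: [-0.3, 0.1, -0.2]
width: -0.1
gripper_force: 0.0
```

```bash
python3 - <<'E'
from h import *
w=snap('wrist')['color']; t=snap('scene')['color'][270:345,320:420]
a=np.hstack([cv2.resize(w[190:290,250:390],(490,350)),cv2.resize(t,(300,350)[:2],interpolation=3)])
cv2.imwrite('pics/w4.png',a[:,:,::-1]); s=read_state(); print(s['tau'],s['force'],s['torque'])
E
```

```text
[-4.72254542e-03 -5.76486039e+01  9.38995332e+00 -1.41175032e+01
  9.54442075e-03  3.95375027e-03  1.10588865e-04] [ 0.14249348 -0.47491443 -0.09951143] [-0.00367156  0.04311278 -0.0222646 ]
```

View pics/w4.png

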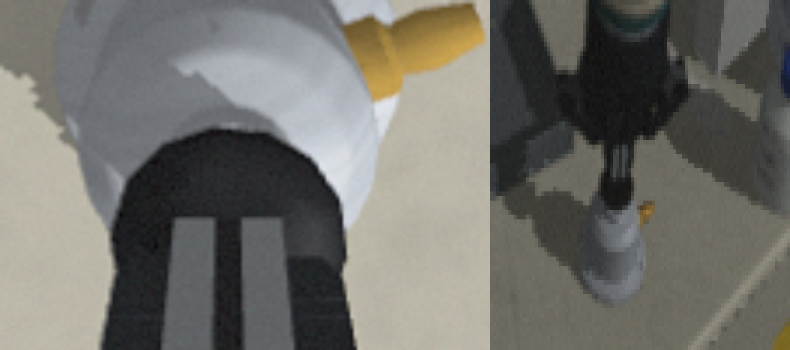

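```bash
python3 - <<'E'
from h import *
w=snap('wrist'); s=read_state(); p=np.array(s['eef_pos']); print(p,proj(w,p))
for z in (93,81,76,70):
  for xy in((529,-357),(532,-355.5)): print(z,proj(w,(*xy,z)).round(1),(proj(w,(xy[0]+17*.849,xy[1]-17*.528,z))-proj(w,(xy[0]-17*.849,xy[1]+17*.528,z))).round(1), proj(w,(xy[0]+17*.528,xy[1]+17*.849,z)).round(1))
print(read_state()['force'])
E
```

```text
[ 531.58199131 -355.46741877   75.99653478] [312.08173249 244.85671753]
93 [309. 264.] [70.   0.1] [308.8 231.3]
93 [312.6 258.6] [70.4  0. ] [312.6 225.6]
81 [309.4 253.5] [65.7  0. ] [309.2 222.6]
81 [312.7 248.4] [66.  0.] [312.7 217.2]
76 [309.5 249.5] [64.  0.] [309.4 219.3]
76 [312.8 244.5] [64.3  0. ] [312.7 214. ]
70 [309.6 244.9] [62.1  0. ] [309.5 215.5]
70 [312.8 240.1] [62.4  0. ] [312.8 210.4]
[ 0.33477844  0.27271659 -0.70108411]
```

Emit:
move_arm --targets "-1 0 0 0.2 0 0 0; -1 0 0 0 0 0 0; -1 0 0 0 0 0 0"

```text
clock: 5.65
eef_pos: [531.5, -355.3, 73.8]
tool_rot: [-3.141, -0.0, 1.016]
force: [-0.1, -0.3, 0.3]
width: -0.0
gripper_force: 0.0
```

Emit:
move_arm --targets "-1 0 0 0.2 0 0 0; -1 0 0 0 0 0 0; -1 0 0 0 0 0 0"

```text
clock: 5.9
eef_pos: [531.5, -355.4, 71.8]
tool_rot: [-3.141, -0.0, 1.016]
force: [-0.8, -0.4, 1.1]
width: -0.1
gripper_force: 0.0
```

Emit:
move_arm --targets "-1 0 0 0.2 0 0 0; -1 0 0 0 0 0 0; -1 0 0 0 0 0 0"

```text
clock: 6.15
eef_pos: [531.5, -355.4, 69.8]
tool_rot: [-3.141, -0.0, 1.016]
force: [-0.6, -0.5, 1.8]
width: 0.1
gripper_force: 0.0
```

Emit:
move_arm --targets "-1 0 0 0.2 0 0 0; -1 0 0 0 0 0 0; -1 0 0 0 0 0 0"

```text
clock: 6.4
eef_pos: [531.5, -355.4, 67.8]
tool_rot: [-3.141, -0.0, 1.016]
force: [-0.3, -0.6, -0.1]
width: -0.3
gripper_force: 0.0
```

```bash
python3 - <<'E'
from h import *
w=snap('wrist')['color']; t=snap('scene')['color'][270:345,320:420]
a=np.hstack([cv2.resize(w[190:290,250:390],(490,350)),cv2.resize(t,(300,350)[:2],interpolation=3)])
cv2.imwrite('pics/w5.png',a[:,:,::-1]); s=read_state(); print(s['force'],s['eef_pos'])
E
```

```text
[ 0.02800414  0.21407355 -0.83638321] [ 531.54420545 -355.45628463   67.95371953]
```

View pics/w5.png

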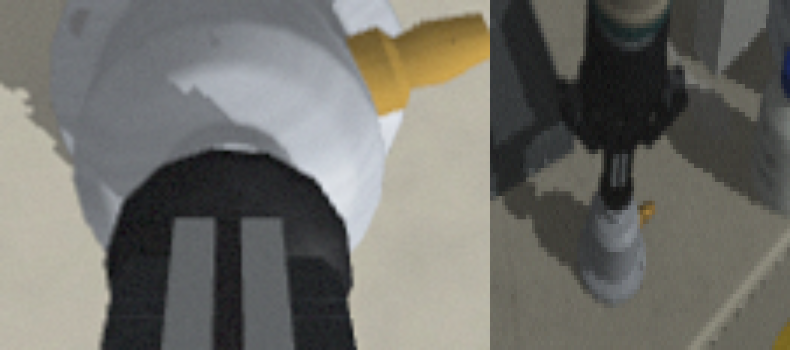

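Emit:
move_arm --targets "-1 0 0 0.2 0 0 0; -1 0 0 0 0 0 0; -1 0 0 0 0 0 0"

```text
clock: 6.75
eef_pos: [531.5, -355.4, 65.8]
tool_rot: [-3.141, -0.0, 1.016]
force: [0.9, -0.2, 0.3]
width: 0.1
gripper_force: 0.0
```

Emit:
move_arm --targets "-1 0 0 0.2 0 0 0; -1 0 0 0 0 0 0; -1 0 0 0 0 0 0"

```text
clock: 7.0
eef_pos: [531.8, -355.7, 64.3]
tool_rot: [3.141, -0.0, 1.016]
force: [-0.1, 0.2, 2.6]
width: 0.2
gripper_force: 1.3
```

```bash
python3 - <<'E'
from h import *
s=read_state(); print(s['force'],s['eef_pos'],s['qpos'])
for k in dir(ctrl):
    if k[0]!='_': print(k, getattr(ctrl,k) if not callable(getattr(ctrl,k)) else 'fn')
E
```

```text
[-0.13382306  0.15277307  2.64535113] [ 531.7881381  -355.66880817   64.29213807] [ 0.24431631  0.84311064  0.52528647  1.67186148 -0.56088783  0.78102869
  0.47644195]
MotionError fn
pinch_z 18.700000000000003
```

Contact is at TCP z≈65 (tips stand some 28 mm behind the TCP in effect). Press on.

Emit:
move_arm --targets "-1 0 0 0.4 0 0 0; -1 0 0 0.4 0 0 0; -1 0 0 0.2 0 0 0; -1 0 0 0 0 0 0; -1 0 0 0 0 0 0"

```text
clock: 7.42
eef_pos: [531.9, -355.8, 54.3]
tool_rot: [3.141, -0.0, 1.016]
force: [-0.7, 1.0, 7.5]
width: 0.2
gripper_force: 3.4
```

Emit:
move_arm --targets "-1 0 0 0.15 0 0 0; -1 0 0 0 0 0 0; -1 0 0 0 0 0 0"

```text
clock: 7.67
eef_pos: [531.9, -355.8, 52.9]
tool_rot: [3.141, -0.0, 1.016]
force: [-0.5, 0.2, 7.4]
width: -0.1
gripper_force: 3.7
```

Emit:
move_arm --targets "-1 0 0 0.15 0 0 0; -1 0 0 0 0 0 0; -1 0 0 0 0 0 0; -1 0 0 0 0 0 0"

```text
clock: 8.0
eef_pos: [531.9, -355.8, 52.1]
tool_rot: [3.14, -0.0, 1.016]
force: [-2.3, 3.3, 11.1]
width: 0.0
gripper_force: 5.7
```

Emit:
move_arm --targets "-1 0 0 0 0 0 0; -1 0 0 -1 0 0 0; -1 0 0 -3 0 0 0; -1 0 0 -4 0 0 0; -1 0 0 -4 0 0 0"

```text
clock: 8.42
eef_pos: [530.6, -354.7, 170.7]
tool_rot: [-3.138, 0.0, 1.015]
force: [1.6, -0.7, 0.2]
width: 0.0
gripper_force: 0.0
```

Emit:
move_arm --targets "0 0 0 -4 0 0 0; 0 0 0 -4 0 0 0; 1 3.3 -2.2 0 0 0 0; 1 3.3 -2.2 0 0 0 0; 1 3.3 -2.2 0 0 0 0"

```text
clock: 8.83
eef_pos: [527.5, -235.7, 251.0]
tool_rot: [3.141, -0.001, 1.014]
force: [0.9, 0.3, 0.3]
width: 60.4
gripper_force: 0.0
```

Emit:
move_arm --targets "1 3.3 -2.2 0 0 0 0; 1 3.3 -2.2 0 0 0 0; 1 3.3 -2.2 0 0 0 0; 1 3.3 -2.2 0 0 0 0; 1 3.3 -2.2 0 0 0 0"

```text
clock: 9.25
eef_pos: [520.5, -36.3, 250.4]
tool_rot: [-3.141, 0.0, 1.016]
force: [0.3, 1.1, 0.1]
width: 85.3
gripper_force: 0.0
```

Emit:
move_arm --targets "1 3.3 -2.2 0 0 0 0; 1 0 0 0 0 0 -6.4; 1 0 0 0 0 0 -6.4; 1 0 0 0 0 0 -6.4; 1 0 0 0 0 0 -6.4"

```text
clock: 9.67
eef_pos: [519.6, 2.0, 250.4]
tool_rot: [-3.141, 0.0, 1.469]
force: [-0.6, -0.0, 0.7]
width: 85.2
gripper_force: 0.0
```

Emit:
move_arm --targets "1 0 0 0 0 0 -6.2; 1 0 0 0 0 0 0; 1 0 0 0 0 0 0"

```text
clock: 9.92
eef_pos: [519.6, 1.3, 250.6]
tool_rot: [-3.141, -0.0, 1.568]
force: [0.0, -0.6, -0.3]
width: 85.6
gripper_force: 0.0
```

```bash
python3 - <<'E'
from h import *
s=read_state(); print(s['eef_pos'],s['tool_rot'],s['qpos'].round(2) if hasattr(s['qpos'],'round') else s['qpos'])
im=snap('wrist','w6.png'); print(proj(im,s['eef_pos']))
for p in[(548.6,96.4,95),(477.6,84.6,95),(489.4,13.6,95),(519,55,57)]: print(proj(im,p).round())
E
```

```text
[519.62515399   1.28061645 250.58019507] [-3.14095175e+00 -2.40122340e-04  1.56759099e+00] [-0.44  0.43  0.56  1.83 -0.27  0.96  0.23]
[312.74503198 243.56710161]
[346.  73.]
[266.  87.]
[282. 166.]
[313. 119.]
```

View pics/w6.png

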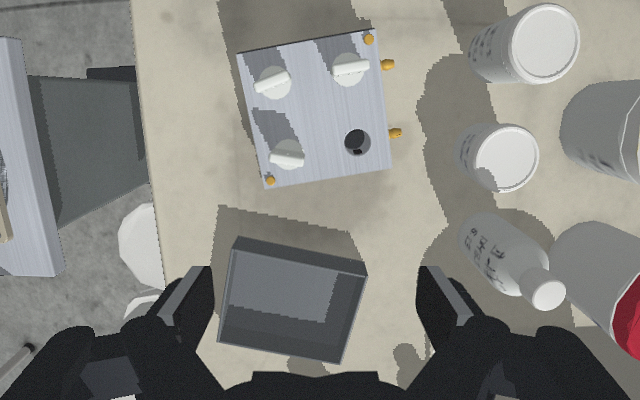

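Picture: wings at (274,83), (351,69), (288,156); block corners (237,53),(373,28),(391,169),(263,188); tray below at (235–365,240–360). Measure precisely.

```bash
python3 - <<'E'
from h import *
im=snap('wrist'); c=im['color'].astype(int)
print([onz(im,p,57)[:2].round(1).tolist() for p in[(237,53),(373,28),(391,169),(263,188)]])
print([onz(im,p,40)[:2].round(1).tolist() for p in[(236,236),(367,274)]],[onz(im,p,z)[:2].round() for p,z in[((545,43),100),((505,158),70),((548,289),150)]])
for p in[(274,83),(351,69),(288,156)]:
    w=c[p[1]-22:p[1]+22,p[0]-24:p[0]+24]; 
    m=((w.min(2)>190)&(w.max(2)-w.min(2)<45)).astype(np.uint8)
    n,l,st,ce=cv2.connectedComponentsWithStats(m); i=1+np.argmax(st[1:,4])
    ys,xs=np.nonzero(l==i); pts=np.c_[xs,ys].astype(np.float32)
    r=cv2.minAreaRect(pts); b=cv2.boxPoints(r)+[p[0]-24,p[1]-22]
    W=np.array([onz(im,q,95)[:2] for q in b]); e=[W[1]-W[0],W[2]-W[1]]; L=[np.linalg.norm(v) for v in e]; v=e[int(np.argmax(L))]
    print(p,len(xs),W.mean(0).round(1),np.round(L,1),(np.degrees(np.arctan2(v[1],v[0]))%180).round(1))
E
```

```text
[[445.2, 118.4], [577.0, 140.5], [601.3, 2.6], [465.0, -17.6]]
[[427.7, -79.9], [583.6, -130.2]] [array([724., 125.]), array([717.,  17.]), array([733., -89.])]
(274, 83) 678 [484.9  83.8] [32.9 19.6] 20.2
(351, 69) 651 [553.6  95.4] [33.4 19. ] 9.5
(288, 156) 343 [493.8  16.3] [11.9 31.6] 170.9
```

Emit:
move_arm --targets "0.2 1.5 -2.6 0 0 0 0; 0.2 0 0 2 0 0 -6.75; 0.2 0 0 2 0 0 -6.75; 0.2 0 0 2 0 0 -6.75; 0.2 0 0 2 0 0 -6.75"

```text
clock: 10.43
eef_pos: [493.9, 16.7, 170.2]
tool_rot: [3.141, 0.0, 2.046]
force: [-0.4, -0.1, 0.2]
width: 50.8
gripper_force: 0.0
```

Emit:
move_arm --targets "0.2 0 0 2 0 0 -6.75; 0.2 0 0 1 0 0 -6.75; 0.2 0 0 0 0 0 -6.75; 0.2 0 0 0 0 0 -6.75; 0.2 0 0 0 0 0 -6.75"

```text
clock: 10.85
eef_pos: [493.7, 16.1, 140.4]
tool_rot: [-3.141, -0.001, 2.635]
force: [0.6, -1.1, 0.1]
width: 51.2
gripper_force: 0.0
```

Emit:
move_arm --targets "0.2 0 0 0 0 0 -6.75; 0.2 0 0 0 0 0 -6.75; 0.2 0 0 0 0 0 -6.75; 0.2 0 0 0 0 0 0; 0.2 0 0 0 0 0 0"

```text
clock: 11.27
eef_pos: [493.9, 16.1, 140.8]
tool_rot: [3.142, -0.0, 2.98]
force: [0.2, -0.5, 0.4]
width: 50.9
gripper_force: 0.0
```

```bash
cat >> h.py <<'E'
def wing(im,p,z=95,h=40,th=190):
    p=np.array(p).round().astype(int)
    c=im['color'].astype(int); y0=max(p[1]-h,0);x0=max(p[0]-h,0)
    w=c[y0:p[1]+h,x0:p[0]+h]
    m=((w.min(2)>th)&(w.max(2)-w.min(2)<45)).astype(np.uint8)
    n,l,st,ce=cv2.connectedComponentsWithStats(m); i=1+np.argmax(st[1:,4])
    ys,xs=np.nonzero(l==i); pts=np.c_[xs,ys].astype(np.float32)
    b=cv2.boxPoints(cv2.minAreaRect(pts))+[x0,y0]
    W=np.array([onz(im,q,z)[:2] for q in b]); e=[W[1]-W[0],W[2]-W[1]]; L=[np.linalg.norm(v) for v in e]; v=e[int(np.argmax(L))]
    return W.mean(0).round(1),np.round(L,1),(np.degrees(np.arctan2(v[1],v[0]))%180).round(1),b.round().tolist()
E
python3 - <<'E'
from h import *
s=read_state(); print(s['eef_pos'],s['tool_rot'],np.round(s['qpos'],2),s['width'])
im=snap('wrist','w7.png'); q=proj(im,(493.8,16.3,95)); print(q)
for th in(170,190,205): print(wing(im,q,th=th))
E
```

```text
[493.86186599  16.10867873 140.82976916] [ 3.14154863e+00 -2.88636091e-04  2.97962027e+00] [-0.15  0.5   0.08  2.01 -0.07  0.63  1.39] 50.942853404493945
[316.40960954 215.31771849]
(array([494.1,  15.6]), array([49.8, 54.5]), np.float64(172.6), [[276.0, 175.0], [355.0, 175.0], [355.0, 254.0], [276.0, 254.0]])
(array([495.7,  15.4]), array([50. , 51.3]), np.float64(172.6), [[276.0, 180.0], [355.0, 180.0], [355.0, 254.0], [276.0, 254.0]])
(array([489.2,  14.2]), array([16.5, 37.4]), np.float64(171.2), [[299.0, 181.0], [325.0, 181.0], [325.0, 236.0], [299.0, 236.0]])
```

View pics/w7.png

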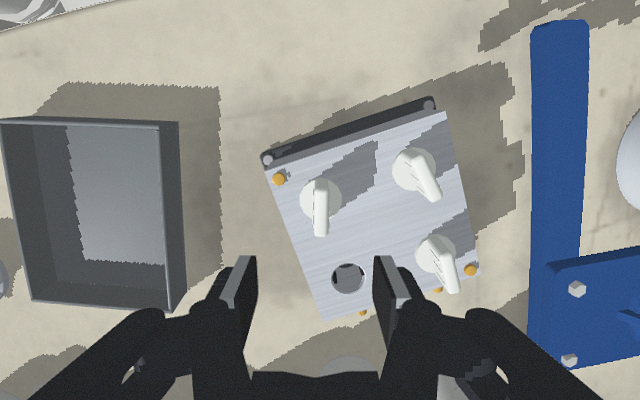

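Wing top spans (320,180)–(320,236), within 2 mm of the tool's axis. Descend.

Emit:
move_arm --targets "0.2 0.1 0.1 3 0 0 0; 0.2 0 0 3 0 0 0; 0.2 0 0 0.5 0 0 0; 0.2 0 0 0.5 0 0 0; 0.2 0 0 0 0 0 0"

```text
clock: 11.73
eef_pos: [492.9, 17.3, 70.7]
tool_rot: [-3.141, -0.001, 2.983]
force: [0.3, -0.2, 0.4]
width: 51.3
gripper_force: 0.0
```

Emit:
move_arm --targets "0.2 0 0 0.4 0 0 0; 0.2 0 0 0.3 0 0 0; 0.2 0 0 0 0 0 0; 0.2 0 0 0 0 0 0"

```text
clock: 12.07
eef_pos: [493.4, 17.5, 64.5]
tool_rot: [3.141, 0.001, 2.984]
force: [-0.0, 0.1, -0.3]
width: 51.2
gripper_force: 0.0
```

Emit:
move_arm --targets "-1 0 0 0 0 0 0; -1 0 0 0 0 0 0; -1 0 0 0 0 0 0; -1 0 0 0 0 0 0; -1 0 0 0 0 0 0"

```text
clock: 12.48
eef_pos: [493.8, 18.9, 64.7]
tool_rot: [3.14, 0.001, 2.985]
force: [-0.7, 3.0, 5.8]
width: 6.1
gripper_force: 58.8
```

```bash
python3 - <<'E'
from h import *
s=read_state(); print(s['eef_pos'],s['force'],s['torque'],s['width'],s['gripper_force'])
w=snap('wrist')['color'][140:330,180:460]; cv2.imwrite('pics/w8.png',cv2.resize(w,(700,475))[:,:,::-1])
E
```

```text
[493.78717269  18.90190321  64.66485347] [-0.67594931  3.00135634  5.79713323] [0.69112086 0.15773526 0.04451631] 6.139812415482655 58.84844306856394
```

View pics/w8.png

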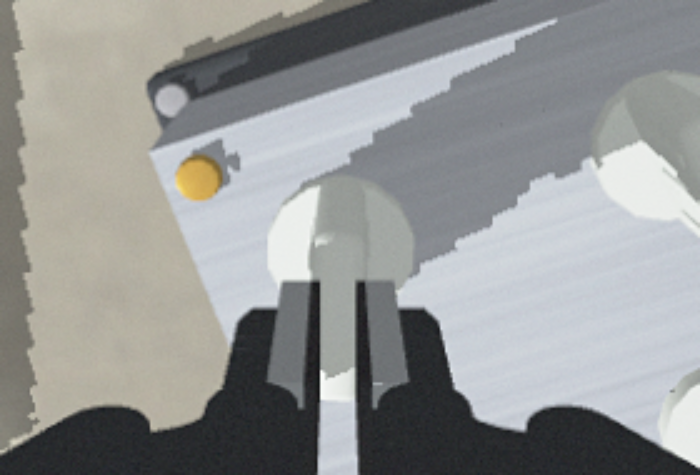

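Emit:
move_arm --targets "-0.5 0 0 0 0 0 0; -0.5 0 0 0 0 0 0; -0.5 0 0 0 0 0 0; -0.5 0 0 0.2 0 0 0; -0.5 0 0 0 0 0 0"

```text
clock: 12.95
eef_pos: [492.8, 17.2, 61.6]
tool_rot: [-3.141, -0.001, 2.984]
force: [-0.9, 0.9, -0.1]
width: 20.9
gripper_force: 0.0
```

Emit:
move_arm --targets "-0.5 0 0 0.3 0 0 0; -0.5 0 0 0 0 0 0; -0.5 0 0 0 0 0 0"

```text
clock: 13.2
eef_pos: [492.8, 17.4, 58.7]
tool_rot: [-3.141, -0.001, 2.984]
force: [-0.8, 1.0, 0.3]
width: 20.9
gripper_force: 0.0
```

Emit:
move_arm --targets "-0.5 0 0 0.3 0 0 0; -0.5 0 0 0 0 0 0; -0.5 0 0 0 0 0 0"

```text
clock: 13.45
eef_pos: [492.9, 17.5, 55.8]
tool_rot: [-3.142, -0.0, 2.984]
force: [-0.1, -0.3, 1.0]
width: 21.3
gripper_force: 0.0
```

Emit:
move_arm --targets "-0.5 0 0 0.3 0 0 0; -0.5 0 0 0 0 0 0; -0.5 0 0 0 0 0 0"

```text
clock: 13.7
eef_pos: [492.9, 17.4, 52.8]
tool_rot: [-3.142, -0.0, 2.984]
force: [-0.3, -1.6, -0.5]
width: 21.3
gripper_force: 0.0
```

Emit:
move_arm --targets "-0.5 0 0 0.3 0 0 0; -0.5 0 0 0 0 0 0; -0.5 0 0 0 0 0 0"

```text
clock: 13.95
eef_pos: [492.9, 17.4, 49.8]
tool_rot: [-3.142, -0.0, 2.984]
force: [0.6, -0.2, 0.6]
width: 21.2
gripper_force: 0.0
```

Emit:
move_arm --targets "-0.5 0 0 0.3 0 0 0; -0.5 0 0 0 0 0 0; -0.5 0 0 0 0 0 0"

```text
clock: 14.2
eef_pos: [492.9, 17.4, 46.8]
tool_rot: [-3.142, -0.0, 2.984]
force: [-0.8, 0.7, -0.3]
width: 21.2
gripper_force: 0.0
```

Emit:
move_arm --targets "-0.5 0 0 0.3 0 0 0; -0.5 0 0 0 0 0 0; -0.5 0 0 0 0 0 0"

```text
clock: 14.45
eef_pos: [492.9, 17.4, 43.8]
tool_rot: [-3.142, -0.0, 2.984]
force: [-0.1, 0.1, 0.3]
width: 21.5
gripper_force: 0.0
```

Emit:
move_arm --targets "-1 0 0 0 0 0 0; -1 0 0 0 0 0 0; -1 0 0 0 0 0 0; -1 0 0 0 0 0 0"

```text
clock: 14.78
eef_pos: [493.2, 19.2, 44.0]
tool_rot: [3.14, 0.0, 2.986]
force: [0.6, 4.7, -0.8]
width: 8.6
gripper_force: 60.0
```

Emit:
move_arm --targets "-1 0 0 0 0 0 4.6; -1 0 0 0 0 0 4.6; -1 0 0 0 0 0 4.6; -1 0 0 0 0 0 4.6; -1 0 0 0 0 0 4.6"

```text
clock: 15.2
eef_pos: [494.4, 19.0, 44.2]
tool_rot: [3.139, 0.001, 2.581]
force: [2.5, 5.1, -1.5]
width: 9.1
gripper_force: 60.1
```

Emit:
move_arm --targets "-1 0 0 -0.02 0 0 -4.6; -1 0 0 -0.02 0 0 -4.6; -1 0 0 -0.02 0 0 -4.6; -1 0 0 -0.02 0 0 -4.6; -1 0 0 -0.02 0 0 -4.6"

```text
clock: 15.62
eef_pos: [492.0, 18.8, 44.5]
tool_rot: [3.141, -0.002, 2.989]
force: [1.0, 5.8, -4.6]
width: 8.6
gripper_force: 59.4
```

Emit:
move_arm --targets "-1 0 0 -0.02 0 0 -4.6; -1 0 0 -0.02 0 0 -4.6; -1 0 0 -0.02 0 0 -4.6; -1 0 0 -0.02 0 0 -4.6; -1 0 0 -0.02 0 0 -4.6"

```text
clock: 16.03
eef_pos: [492.1, 19.1, 45.3]
tool_rot: [3.139, -0.001, -2.893]
force: [-0.5, 5.5, -6.5]
width: 8.9
gripper_force: 59.4
```

```bash
python3 - <<'E'
from h import *
s=read_state(); print(s['eef_pos'],s['tool_rot'],s['force'],s['torque'],s['width'],s['gripper_force'],np.round(s['qpos'],2))
E
```

```text
[492.12763878  19.12157816  45.34442755] [ 3.13944122e+00 -1.24030777e-03 -2.89304889e+00] [-0.48380903  5.54096107 -6.50843785] [ 1.37598571  0.00561174 -0.20684819] 8.924189965469017 59.40683662891388 [-0.06  0.66 -0.05  2.08  0.07  0.4   1.66]
```

Emit:
move_arm --targets "-1 0 0 -0.02 0 0 4.6; -1 0 0 -0.02 0 0 4.6; -1 0 0 -0.02 0 0 4.6; -1 0 0 -0.02 0 0 4.6; -1 0 0 -0.02 0 0 4.6"

```text
clock: 16.45
eef_pos: [492.7, 19.0, 46.4]
tool_rot: [3.14, -0.001, 2.983]
force: [-0.2, 4.3, -6.9]
width: 8.4
gripper_force: 59.2
```

Emit:
move_arm --targets "-1 0 0.15 -0.02 0 0 4.6; -1 0 0 -0.02 0 0 4.6; -1 0 0 -0.02 0 0 4.6; -1 0 0 -0.02 0 0 4.6; -1 0 0 -0.02 0 0 4.6"

```text
clock: 16.87
eef_pos: [492.1, 19.2, 47.3]
tool_rot: [-3.14, -0.002, 2.58]
force: [-0.6, 1.6, -6.2]
width: 8.6
gripper_force: 59.3
```

Emit:
move_arm --targets "-1 0 0 -0.02 0 0 -4.6; -1 0 0 -0.02 0 0 -4.6; -1 0 0 -0.02 0 0 -4.6; -1 0 0 -0.02 0 0 -4.6; -1 0 0 -0.02 0 0 -4.6"

```text
clock: 17.28
eef_pos: [492.1, 19.2, 48.3]
tool_rot: [-3.141, -0.002, 2.988]
force: [0.2, 2.8, -7.3]
width: 8.7
gripper_force: 59.2
```

Emit:
move_arm --targets "-1 0 0 -0.02 0 0 -4.6; -1 0 0 -0.02 0 0 -4.6; -1 0 0 -0.02 0 0 -4.6; -1 0 0 -0.02 0 0 -4.6; -1 0 0 -0.02 0 0 -4.6"

```text
clock: 17.7
eef_pos: [492.2, 19.4, 49.3]
tool_rot: [3.141, -0.002, -2.894]
force: [0.3, 2.7, -6.7]
width: 8.6
gripper_force: 59.3
```

```bash
python3 - <<'E'
from h import *
s=snap('scene')['color'][220:280,250:330]; w=snap('wrist')['color'][100:400,120:520]
a=np.hstack([cv2.resize(s,(400,300),interpolation=3),w]); cv2.imwrite('pics/w9.png',a[:,:,::-1])
E
```

```text
(no output)
```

View pics/w9.png

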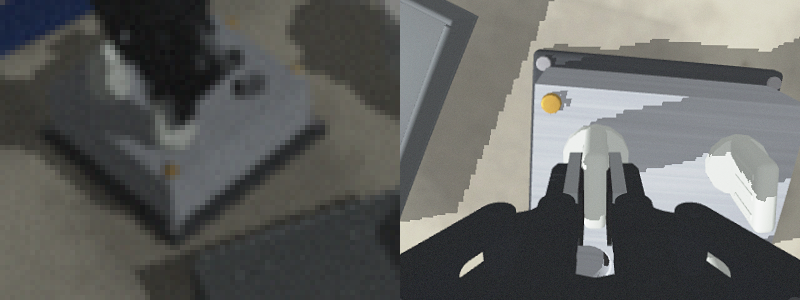

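Block is still seated (its lower edge lies on the dark base plate) and the stopper slides. Continue stroking.

Emit:
move_arm --targets "-1 0 0 -0.025 0 0 4.6; -1 0 0 -0.025 0 0 4.6; -1 0 0 -0.025 0 0 4.6; -1 0 0 -0.025 0 0 4.6; -1 0 0 -0.025 0 0 4.6"

```text
clock: 18.22
eef_pos: [492.7, 19.2, 50.7]
tool_rot: [-3.141, -0.001, 2.979]
force: [0.5, 2.7, -7.4]
width: 8.4
gripper_force: 59.1
```

Emit:
move_arm --targets "-1 0 0 -0.025 0 0 4.6; -1 0 0 -0.025 0 0 4.6; -1 0 0 -0.025 0 0 4.6; -1 0 0 -0.025 0 0 4.6; -1 0 0 -0.025 0 0 4.6"

```text
clock: 18.63
eef_pos: [492.5, 19.1, 52.0]
tool_rot: [-3.141, -0.001, 2.578]
force: [-0.1, 1.1, -7.6]
width: 8.7
gripper_force: 59.1
```

Emit:
move_arm --targets "-1 0 0 -0.025 0 0 -4.6; -1 0 0 -0.025 0 0 -4.6; -1 0 0 -0.025 0 0 -4.6; -1 0 0 -0.025 0 0 -4.6; -1 0 0 -0.025 0 0 -4.6"

```text
clock: 19.05
eef_pos: [491.9, 19.1, 53.1]
tool_rot: [-3.141, -0.003, 2.985]
force: [-1.9, 2.8, -8.2]
width: 8.4
gripper_force: 59.1
```

Emit:
move_arm --targets "-1 0 0 -0.025 0 0 -4.6; -1 0 0 -0.025 0 0 -4.6; -1 0 0 -0.025 0 0 -4.6; -1 0 0 -0.025 0 0 -4.6; -1 0 0 -0.025 0 0 -4.6"

```text
clock: 19.47
eef_pos: [492.7, 19.4, 54.5]
tool_rot: [3.141, -0.001, -2.896]
force: [0.3, 3.3, -6.5]
width: 8.7
gripper_force: 59.3
```

Emit:
move_arm --targets "-1 0 0 -0.025 0 0 4.6; -1 0 0 -0.025 0 0 4.6; -1 0 0 -0.025 0 0 4.6; -1 0 0 -0.025 0 0 4.6; -1 0 0 -0.025 0 0 4.6"

```text
clock: 19.88
eef_pos: [493.4, 19.3, 55.8]
tool_rot: [3.141, -0.0, 2.979]
force: [1.5, 2.6, -7.7]
width: 9.0
gripper_force: 59.0
```

Emit:
move_arm --targets "-1 0 0 -0.025 0 0 4.6; -1 0 0 -0.025 0 0 4.6; -1 0 0 -0.025 0 0 4.6; -1 0 0 -0.025 0 0 4.6; -1 0 0 -0.025 0 0 4.6"

```text
clock: 20.3
eef_pos: [492.9, 19.2, 57.2]
tool_rot: [-3.141, -0.001, 2.577]
force: [0.5, 1.5, -5.5]
width: 8.8
gripper_force: 59.4
```

Emit:
move_arm --targets "-1 0 0 -0.025 0 0 -4.6; -1 0 0 -0.025 0 0 -4.6; -1 0 0 -0.025 0 0 -4.6; -1 0 0 -0.025 0 0 -4.6; -1 0 0 -0.025 0 0 -4.6"

```text
clock: 20.72
eef_pos: [491.8, 19.4, 58.1]
tool_rot: [-3.141, -0.003, 2.986]
force: [-0.4, 3.2, -7.5]
width: 8.7
gripper_force: 59.0
```

Emit:
move_arm --targets "-1 0 0 -0.025 0 0 -4.6; -1 0 0 -0.025 0 0 -4.6; -1 0 0 -0.025 0 0 -4.6; -1 0 0 -0.025 0 0 -4.6; -1 0 0 -0.025 0 0 -4.6"

```text
clock: 21.13
eef_pos: [493.0, 18.9, 60.1]
tool_rot: [-3.142, -0.001, -2.896]
force: [-2.1, 2.0, -2.2]
width: 8.9
gripper_force: 59.9
```

Emit:
move_arm --targets "-1 0 0 -0.025 0 0 4.6; -1 0 0 -0.025 0 0 4.6; -1 0 0 -0.025 0 0 4.6; -1 0 0 -0.025 0 0 4.6; -1 0 0 -0.025 0 0 4.6"

```text
clock: 21.55
eef_pos: [493.9, 18.7, 61.5]
tool_rot: [3.142, 0.001, 2.978]
force: [0.1, 0.6, -0.8]
width: 8.7
gripper_force: 60.1
```

Emit:
move_arm --targets "-1 0 0 -0.025 0 0 4.6; -1 0 0 -0.025 0 0 4.6; -1 0 0 -0.025 0 0 4.6; -1 0 0 -0.025 0 0 4.6; -1 0 0 -0.025 0 0 4.6"

```text
clock: 21.97
eef_pos: [493.7, 18.4, 62.9]
tool_rot: [3.142, 0.001, 2.576]
force: [0.2, 0.3, 0.1]
width: 8.4
gripper_force: 60.1
```

Emit:
move_arm --targets "-1 0 0 -0.025 0 0 -4.6; -1 0 0 -0.025 0 0 -4.6; -1 0 0 -0.025 0 0 -4.6; -1 0 0 -0.025 0 0 -4.6; -1 0 0 -0.025 0 0 -4.6"

```text
clock: 22.38
eef_pos: [493.2, 18.3, 63.9]
tool_rot: [-3.141, -0.0, 2.985]
force: [-0.4, 0.5, -1.7]
width: 8.9
gripper_force: 60.1
```

Emit:
move_arm --targets "-1 0 0 -0.025 0 0 -4.6; -1 0 0 -0.025 0 0 -4.6; -1 0 0 -0.025 0 0 -4.6; -1 0 0 -0.025 0 0 -4.6; -1 0 0 -0.025 0 0 -4.6"

```text
clock: 22.8
eef_pos: [493.4, 18.0, 65.2]
tool_rot: [-3.141, 0.0, -2.897]
force: [0.0, 0.2, -1.1]
width: 8.7
gripper_force: 60.1
```

Freed at TCP z≈60. Lift out, and check tray position from the top view.

Emit:
move_arm --targets "-1 0 0 -0.5 0 0 0; -1 0 0 -1 0 0 0; -1 0 0 -3 0 0 0; -1 0 0 -3 0 0 0; -1 0 0 -2 0 0 0"

```text
clock: 23.22
eef_pos: [494.2, 18.8, 163.2]
tool_rot: [-3.141, 0.003, -2.901]
force: [0.0, 0.2, 0.3]
width: 8.7
gripper_force: 60.0
```

```bash
cat >> h.py <<'E'
def tray(rgb,im):
    w=rgb.astype(int); hsv=cv2.cvtColor(rgb,cv2.COLOR_RGB2HSV)
    m=((hsv[...,1]<60)&(w[...,2]>=w[...,0])&(w.max(2)<135)).astype(np.uint8); m[:, :322]=0; m[:,400:]=0; m[:205]=0; m[275:]=0
    m=cv2.morphologyEx(m,cv2.MORPH_OPEN,np.ones((3,3)))
    n,l,st,ce=cv2.connectedComponentsWithStats(m); i=1+np.argmax(st[1:,4])
    ys,xs=np.nonzero(l==i); r=cv2.minAreaRect(np.c_[xs,ys].astype(np.float32)); b=cv2.boxPoints(r)
    W=np.array([onz(im,q,40)[:2] for q in b]); return st[i,4],W.mean(0).round(1),W.round().tolist()
E
python3 - <<'E'
from h import *
im=snap('top','t2.png'); print(tray(cv2.imread('pics/top0.png')[:,:,::-1].copy(),im)); print(tray(im['color'],im))
s=read_state(); print(s['eef_pos'],s['width'],s['force'])
E
```

```text
(np.int32(1646), array([ 484. , -181.5]), [[417.0, -96.0], [580.0, -133.0], [551.0, -269.0], [389.0, -229.0]])
(np.int32(1616), array([ 513., -153.]), [[444.0, -69.0], [609.0, -104.0], [581.0, -238.0], [418.0, -201.0]])
[496.52317643  18.91532061 166.10395193] 9.039329414098951 [ 0.95668629 -0.18174487  1.5573744 ]
```

Tray was knocked to about (513,-153); place stopper there on the far side.

Emit:
move_arm --targets "-1 -0.36 -3.84 0 0 0 0; -1 -0.36 -3.84 0 0 0 0; -1 -0.36 -3.84 0 0 0 0; -1 -0.36 -3.84 0 0 0 0; -1 -0.36 -3.84 0 0 0 0"

```text
clock: 23.68
eef_pos: [557.5, -165.0, 161.0]
tool_rot: [-3.141, 0.001, -2.9]
force: [0.5, -0.2, -0.7]
width: 8.7
gripper_force: 60.0
```

Emit:
move_arm --targets "-1 0 0 3.5 0 0 0; -1 0 0 3.5 0 0 0; -1 0 0 3.5 0 0 0; -1 0 0 2 0 0 0; -1 0 0 0 0 0 0"

```text
clock: 24.1
eef_pos: [553.5, -162.5, 31.3]
tool_rot: [3.138, -0.008, -2.9]
force: [-1.8, 0.4, -0.5]
width: 8.8
gripper_force: 60.0
```

Emit:
move_arm --targets "-1 0 0 0.8 0 0 0; -1 0 0 0.5 0 0 0; -1 0 0 0.3 0 0 0; -1 0 0 0.3 0 0 0; -1 0 0 0 0 0 0"

```text
clock: 24.52
eef_pos: [557.5, -163.1, 16.5]
tool_rot: [-3.141, 0.001, -2.898]
force: [-0.2, -0.0, -1.3]
width: 8.9
gripper_force: 60.0
```

Emit:
move_arm --targets "-1 0 0 0.15 0 0 0; -1 0 0 0.15 0 0 0; -1 0 0 0.1 0 0 0; -1 0 0 0 0 0 0"

```text
clock: 24.85
eef_pos: [558.0, -163.2, 14.9]
tool_rot: [-3.141, 0.002, -2.898]
force: [-3.8, 1.5, 19.2]
width: 8.4
gripper_force: 63.1
```

```bash
python3 - <<'E'
from h import *
s=read_state(); print(s['eef_pos'],s['force'],s['torque'],np.round(s['qpos'],2))
E
```

```text
[ 558.01546403 -163.194511     14.87251625] [-3.78349384  1.50907775 19.24236561] [ 0.27079948  1.00841736 -0.02485763] [ 0.27  0.79 -0.05  1.85  0.07  0.5   1.99]
```

Floor contact exactly where expected (TCP 15). Release, and go over the next stopper.

Emit:
move_arm --targets "-1 0 0 -0.3 0 0 0; -0.5 0 0 0 0 0 0; -0.5 0 0 0 0 0 0; -0.5 0 0 0 0 0 0; -0.5 0 0 0 0 0 0"

```text
clock: 25.27
eef_pos: [557.0, -163.0, 14.7]
tool_rot: [3.141, -0.0, -2.897]
force: [-0.1, -0.1, -0.2]
width: 21.2
gripper_force: 0.0
```

Emit:
move_arm --targets "-0.5 0 0 -2 0 0 0; -0.5 0 0 -3 0 0 0; -0.5 0 0 -4 0 0 0; -0.5 0 0 -4 0 0 0; 0 0 0 -1.4 0 0 0"

```text
clock: 25.68
eef_pos: [560.1, -163.8, 164.1]
tool_rot: [-3.138, 0.007, -2.898]
force: [1.8, -0.5, -0.5]
width: 32.1
gripper_force: 0.0
```

Emit:
move_arm --targets "0 0.2 3.78 0 0 0 0; 0 0.2 3.78 0 0 0 0; 0 0.2 3.78 0 0 0 0; 0 0.2 3.78 0 0 0 0; 0 0.2 3.78 0 0 0 0"

```text
clock: 26.1
eef_pos: [500.9, 19.4, 158.9]
tool_rot: [3.141, -0.0, -2.898]
force: [-0.0, 1.4, -0.2]
width: 43.0
gripper_force: 0.0
```

Emit:
move_arm --targets "0 0.2 3.78 0 0 0 0; 0 0.2 3.78 0 0 0 0; 0 0 0 1 0 0 -6; 0 0 0 0 0 0 0; 0 0 0 0 0 0 0"

```text
clock: 26.52
eef_pos: [479.1, 90.2, 148.6]
tool_rot: [-3.141, -0.001, -2.794]
force: [0.1, -0.8, 0.4]
width: 42.8
gripper_force: 0.0
```

```bash
cat >> h.py <<'E'
def outline(im,q,th,h=45):
    q=np.array(q).round().astype(int);c=im['color'].astype(int); y0=max(q[1]-h,0);x0=q[0]-h
    w=c[y0:q[1]+h,x0:q[0]+h]; m=((w.min(2)>th)&((w[...,2]-w[...,0])<5)).astype(np.uint8)
    return '\n'.join(''.join('#' if v else '.' for v in r[::2]) for r in m[::3]),x0,y0
E
python3 - <<'E'
from h import *
s=read_state(); print(s['eef_pos'],s['tool_rot'],np.round(s['qpos'],2),s['width'])
im=snap('wrist','w10.png')
for n,p in(('A',(480.5,90.4,95)),('B',(551.4,102.5,95))):
    q=proj(im,p); print(n,q)
    for th in(190,215): print(wing(im,q,th=th,h=32))
print(outline(im,proj(im,(480.5,90.4,95)),200))
t=snap('top'); print(tray(t['color'],t))
E
```

```text
[479.14304232  90.22627477 148.62490095] [-3.14147508e+00 -1.42059371e-03 -2.79396082e+00] [-0.18  0.48 -0.09  2.02  0.07  0.65  1.61] 42.795172452734946
A [316.35462651 214.53474161]
(array([481.5,  80.5]), array([23.7, 38.9]), np.float64(20.1), [[284.0, 183.0], [320.0, 183.0], [320.0, 238.0], [284.0, 238.0]])
(array([480.3,  84. ]), array([15.1, 37.5]), np.float64(20.1), [[296.0, 184.0], [319.0, 184.0], [319.0, 237.0], [296.0, 237.0]])
B [298.97203884 305.45415548]
(array([549.4,  92.5]), array([25.7, 43. ]), np.float64(19.4), [[269.0, 273.0], [305.0, 273.0], [305.0, 324.0], [269.0, 324.0]])
(array([546.3,  97.6]), array([15.3, 42.6]), np.float64(31.4), [[278.0, 275.0], [299.0, 270.0], [311.0, 320.0], [291.0, 325.0]])
('.............................................\n.............................................\n.............................................\n.............................................\n.............................................\n.................###.........................\n...............#####.........................\n..............######...................
[... 483 characters left out ...]
..............######....................\n...................######....................\n...................######....................\n...................######....................\n....................#####....................\n.............................................\n.............................................\n.............................................\n.............................................\n.............................................\n.............................................\n.............................................', np.int64(271), np.int64(170))
(np.int32(1544), array([ 513.2, -153.7]), [[445.0, -69.0], [610.0, -105.0], [581.0, -240.0], [417.0, -201.0]])
```

Wing A is centred at pixel (315,215), predicted (316,214.5): descend, grip, and stroke.

Emit:
move_arm --targets "0 -0.1 -0.05 3.5 0 0 0; 0 0 0 3.5 0 0 0; 0 0 0 2 0 0 0; 0 0 0 1 0 0 0; 0 0 0 0.45 0 0 0"

```text
clock: 27.03
eef_pos: [480.4, 88.7, 43.3]
tool_rot: [-3.141, -0.002, -2.796]
force: [-0.4, -0.4, -0.2]
width: 42.8
gripper_force: 0.0
```

Emit:
move_arm --targets "0 0 0 0 0 0 0; -1 0 0 0 0 0 0; -1 0 0 0 0 0 0; -1 0 0 0 0 0 0; -1 0 0 0 0 0 0"

```text
clock: 27.45
eef_pos: [481.7, 91.1, 45.8]
tool_rot: [3.141, 0.003, -2.793]
force: [-1.2, 1.8, 6.8]
width: 8.8
gripper_force: 59.2
```

Emit:
move_arm --targets "-1 0 0 0 0 0 4.6; -1 0 0 0 0 0 4.6; -1 0 0 0 0 0 4.6; -1 0 0 0 0 0 4.6; -1 0 0 0 0 0 4.6"

```text
clock: 27.87
eef_pos: [482.9, 91.5, 45.9]
tool_rot: [3.14, 0.005, 3.087]
force: [1.6, 1.9, 4.0]
width: 8.8
gripper_force: 59.1
```

Emit:
move_arm --targets "-1 0 0 -0.03 0 0 -4.6; -1 0 0 -0.03 0 0 -4.6; -1 0 0 -0.03 0 0 -4.6; -1 0 0 -0.03 0 0 -4.6; -1 0 0 -0.03 0 0 -4.6"

```text
clock: 28.28
eef_pos: [480.0, 91.1, 46.2]
tool_rot: [3.141, -0.0, -2.789]
force: [-1.3, 2.1, -5.1]
width: 8.8
gripper_force: 58.4
```

Emit:
move_arm --targets "-1 0 0 -0.025 0 0 -4.6; -1 0 0 -0.025 0 0 -4.6; -1 0 0 -0.025 0 0 -4.6; -1 0 0 -0.025 0 0 -4.6; -1 0 0 -0.025 0 0 -4.6"

```text
clock: 28.7
eef_pos: [479.9, 91.2, 47.0]
tool_rot: [3.14, -0.0, -2.387]
force: [-0.5, 3.5, -7.8]
width: 8.7
gripper_force: 58.4
```

Emit:
move_arm --targets "-1 0 0 -0.025 0 0 4.6; -1 0 0 -0.025 0 0 4.6; -1 0 0 -0.025 0 0 4.6; -1 0 0 -0.025 0 0 4.6; -1 0 0 -0.025 0 0 4.6"

```text
clock: 29.12
eef_pos: [480.4, 91.1, 48.3]
tool_rot: [3.141, 0.0, -2.795]
force: [0.7, 2.6, -8.7]
width: 8.5
gripper_force: 58.5
```

Emit:
move_arm --targets "-1 0 0 -0.025 0 0 4.6; -1 0 0 -0.025 0 0 4.6; -1 0 0 -0.025 0 0 4.6; -1 0 0 -0.025 0 0 4.6; -1 0 0 -0.025 0 0 4.6"

```text
clock: 29.53
eef_pos: [480.1, 90.8, 49.5]
tool_rot: [3.141, -0.001, 3.087]
force: [-0.7, 1.3, -7.1]
width: 9.0
gripper_force: 58.5
```

Emit:
move_arm --targets "-1 0 0 -0.025 0 0 -4.6; -1 0 0 -0.025 0 0 -4.6; -1 0 0 -0.025 0 0 -4.6; -1 0 0 -0.025 0 0 -4.6; -1 0 0 -0.025 0 0 -4.6"

```text
clock: 29.95
eef_pos: [480.0, 91.0, 50.7]
tool_rot: [3.14, -0.001, -2.789]
force: [-0.5, 3.5, -8.4]
width: 8.4
gripper_force: 58.4
```

Emit:
move_arm --targets "-1 0 0 -0.025 0 0 -4.6; -1 0 0 -0.025 0 0 -4.6; -1 0 0 -0.025 0 0 -4.6; -1 0 0 -0.025 0 0 -4.6; -1 0 0 -0.025 0 0 -4.6"

```text
clock: 30.37
eef_pos: [480.0, 91.2, 52.0]
tool_rot: [3.14, -0.0, -2.387]
force: [-0.8, 2.9, -7.3]
width: 8.7
gripper_force: 58.4
```

Emit:
move_arm --targets "-1 0 0 -0.02 0 0 4.6; -1 0 0 -0.02 0 0 4.6; -1 0 0 -0.02 0 0 4.6; -1 0 0 -0.02 0 0 4.6; -1 0 0 -0.02 0 0 4.6"

```text
clock: 30.78
eef_pos: [480.8, 91.1, 53.1]
tool_rot: [3.141, 0.001, -2.795]
force: [0.0, 2.6, -7.0]
width: 8.6
gripper_force: 58.7
```

Emit:
move_arm --targets "-1 0 0 -0.02 0 0 4.6; -1 0 0 -0.02 0 0 4.6; -1 0 0 -0.02 0 0 4.6; -1 0 0 -0.02 0 0 4.6; -1 0 0 -0.02 0 0 4.6"

```text
clock: 31.2
eef_pos: [480.4, 90.9, 54.2]
tool_rot: [3.141, -0.0, 3.086]
force: [0.3, 1.9, -6.3]
width: 8.6
gripper_force: 58.8
```

Emit:
move_arm --targets "-1 0 0 -0.025 0 0 -4.6; -1 0 0 -0.025 0 0 -4.6; -1 0 0 -0.025 0 0 -4.6; -1 0 0 -0.025 0 0 -4.6; -1 0 0 -0.025 0 0 -4.6"

```text
clock: 31.62
eef_pos: [480.0, 91.0, 55.3]
tool_rot: [3.141, -0.001, -2.789]
force: [-0.8, 2.4, -8.3]
width: 8.5
gripper_force: 58.5
```

Emit:
move_arm --targets "-1 0 0 -0.025 0 0 -4.6; -1 0 0 -0.025 0 0 -4.6; -1 0 0 -0.025 0 0 -4.6; -1 0 0 -0.025 0 0 -4.6; -1 0 0 -0.025 0 0 -4.6"

```text
clock: 32.03
eef_pos: [480.5, 91.2, 56.6]
tool_rot: [3.141, 0.001, -2.387]
force: [-1.0, 2.8, -6.8]
width: 8.9
gripper_force: 58.6
```

Emit:
move_arm --targets "-1 0 0 -0.025 0 0 4.6; -1 0 0 -0.025 0 0 4.6; -1 0 0 -0.025 0 0 4.6; -1 0 0 -0.025 0 0 4.6; -1 0 0 -0.025 0 0 4.6"

```text
clock: 32.45
eef_pos: [480.9, 91.1, 57.9]
tool_rot: [3.141, 0.001, -2.795]
force: [1.2, 2.1, -7.9]
width: 8.8
gripper_force: 58.5
```

Emit:
move_arm --targets "-1 0 0 -0.025 0 0 4.6; -1 0 0 -0.025 0 0 4.6; -1 0 0 -0.025 0 0 4.6; -1 0 0 -0.025 0 0 4.6; -1 0 0 -0.025 0 0 4.6"

```text
clock: 32.87
eef_pos: [481.0, 91.0, 59.3]
tool_rot: [3.141, 0.001, 3.086]
force: [0.5, 2.4, -7.1]
width: 8.6
gripper_force: 58.7
```

Emit:
move_arm --targets "-1 0 0 -0.025 0 0 -4.6; -1 0 0 -0.025 0 0 -4.6; -1 0 0 -0.025 0 0 -4.6; -1 0 0 -0.025 0 0 -4.6; -1 0 0 -0.025 0 0 -4.6"

```text
clock: 33.28
eef_pos: [480.0, 91.3, 60.3]
tool_rot: [3.14, -0.001, -2.788]
force: [-0.6, 4.2, -7.6]
width: 8.7
gripper_force: 58.6
```

Emit:
move_arm --targets "-1 0 0 -0.025 0 0 -4.6; -1 0 0 -0.025 0 0 -4.6; -1 0 0 -0.025 0 0 -4.6; -1 0 0 -0.025 0 0 -4.6; -1 0 0 -0.025 0 0 -4.6"

```text
clock: 33.7
eef_pos: [480.4, 90.7, 62.1]
tool_rot: [3.141, 0.0, -2.387]
force: [-0.8, 1.9, -2.3]
width: 8.7
gripper_force: 59.5
```

Emit:
move_arm --targets "-1 0 0 -0.025 0 0 4.6; -1 0 0 -0.025 0 0 4.6; -1 0 0 -0.025 0 0 4.6; -1 0 0 -0.025 0 0 4.6; -1 0 0 -0.025 0 0 4.6"

```text
clock: 34.12
eef_pos: [481.3, 90.6, 63.6]
tool_rot: [3.142, 0.002, -2.796]
force: [0.2, 0.4, -0.5]
width: 8.6
gripper_force: 59.6
```

Emit:
move_arm --targets "-1 0 0 -0.025 0 0 4.6; -1 0 0 -0.025 0 0 4.6; -1 0 0 -0.025 0 0 4.6; -1 0 0 -0.025 0 0 4.6; -1 0 0 -0.025 0 0 4.6"

```text
clock: 34.53
eef_pos: [481.0, 90.3, 64.8]
tool_rot: [3.141, 0.001, 3.085]
force: [0.3, 0.7, -1.1]
width: 8.5
gripper_force: 59.6
```

Emit:
move_arm --targets "-1 0 0 -0.025 0 0 -4.6; -1 0 0 -0.025 0 0 -4.6; -1 0 0 -0.025 0 0 -4.6; -1 0 0 -0.025 0 0 -4.6; -1 0 0 -0.025 0 0 -4.6"

```text
clock: 34.95
eef_pos: [481.0, 90.1, 66.1]
tool_rot: [-3.141, 0.001, -2.789]
force: [-0.7, -0.4, -0.4]
width: 8.8
gripper_force: 59.6
```

Emit:
move_arm --targets "-1 0 0 -1 0 0 0; -1 0 0 -2 0 0 0; -1 0 0 -3.5 0 0 0; -1 0 0 -3.5 0 0 0; -1 0 0 0 0 0 0"

```text
clock: 35.37
eef_pos: [485.0, 91.2, 172.1]
tool_rot: [-3.14, 0.012, -2.795]
force: [1.8, 0.2, -0.6]
width: 8.6
gripper_force: 59.6
```

Emit:
move_arm --targets "-1 0.9 -3.98 0 0 0 0; -1 0.9 -3.98 0 0 0 0; -1 0.9 -3.98 0 0 0 0; -1 0.9 -3.98 0 0 0 0"

```text
clock: 35.7
eef_pos: [501.3, -73.2, 166.4]
tool_rot: [-3.141, 0.001, -2.794]
force: [1.1, -0.7, -0.4]
width: 8.8
gripper_force: 59.6
```

```bash
cat >> h.py <<'E'
def whites(t,box=(415,620,-250,-60),z=60):
    w=t['color'].astype(int); m=((w.min(2)>150)).astype(np.uint8)
    n,l,st,ce=cv2.connectedComponentsWithStats(m); o=[]
    for i in range(1,n):
        p=onz(t,ce[i],z)
        if box[0]<p[0]<box[1] and box[2]<p[1]<box[3] and 3<st[i,4]<150: o.append((p[:2].round().tolist(),int(st[i,4])))
    return o
E
python3 - <<'E'
from h import *
t=snap('top'); print(tray(t['color'],t),whites(t)); s=read_state(); print(s['eef_pos'],s['width'])
im=snap('wrist'); q=proj(im,(557.5,-163,66)); print(q); 
if 0<q[0]<640 and 0<q[1]<400: print(wing(im,q,z=66))
E
```

```text
(np.int32(234), array([ 524.1, -214.8]), [[582.0, -200.0], [582.0, -234.0], [466.0, -229.0], [466.0, -196.0]]) []
[501.99106375 -84.97536692 166.43148304] 8.797906744872424
[206.89316073 225.23719011]
(array([ 583.9, -169.5]), array([26.5, 44. ]), np.float64(109.7), [[167.0, 264.0], [167.0, 236.0], [218.0, 236.0], [218.0, 264.0]])
```

```bash
python3 - <<'E'
from h import *
im=snap('wrist','w11.png'); o=outline(im,(200,235),150,h=70); print(o[0],o[1:])
print([proj(im,p).round().tolist() for p in[(557.5,-163,66),(557.5,-163,33),(513,-153,4),(444,-69,40),(609,-104,40),(581,-238,40),(418,-201,40)]])
E
```

```text
########..............................................................
#######...............................................................
#######...............................................................
######................................................................
#####.................................................................
#####.................................................................
####..................................................................
###...................................................................
##....................................................................
##....................................................................
#...................................##.#..............................
..................................##......##..........................
................................####......####........................
................................###.......#####.......................
...............................######.....######......................
...............................####
[... 1679 characters left out ...]
................##################################....#####.
....................................#################################.
.......................................##############################.
............................................########################..
.............................................#######################..
.................................................#################....
....................................................#############.....
.....................................................###########...... (np.int64(130), np.int64(165))
[[202.0, 224.0], [213.0, 212.0], [243.0, 165.0], [353.0, 128.0], [257.0, 282.0], [126.0, 212.0], [209.0, 42.0]]
```

Stopper C stands at (197,221) as predicted and the tray is where measured. Place the second.

Emit:
move_arm --targets "-1 0.65 -3.38 0 0 0 0; -1 0.65 -3.38 0 0 0 0; -1 0 0 3.5 0 0 0; -1 0 0 3.5 0 0 0; -1 0 0 3.5 0 0 0"

```text
clock: 36.27
eef_pos: [513.1, -139.2, 60.4]
tool_rot: [-3.141, 0.003, -2.794]
force: [0.2, 0.8, -0.6]
width: 8.7
gripper_force: 59.7
```

Emit:
move_arm --targets "-1 0 0 2.5 0 0 0; -1 0 0 1 0 0 0; -1 0 0 0.5 0 0 0; -1 0 0 0.2 0 0 0; -1 0 0 0 0 0 0"

```text
clock: 36.68
eef_pos: [513.2, -139.4, 19.5]
tool_rot: [-3.141, 0.002, -2.792]
force: [0.2, 0.7, -0.1]
width: 8.3
gripper_force: 59.7
```

Emit:
move_arm --targets "-1 0 0 0.15 0 0 0; -1 0 0 0.1 0 0 0; -1 0 0 0 0 0 0"

```text
clock: 36.93
eef_pos: [513.0, -139.8, 16.9]
tool_rot: [-3.141, 0.002, -2.793]
force: [0.9, -0.2, 1.4]
width: 8.2
gripper_force: 59.9
```

Emit:
move_arm --targets "-1 0 0 0.1 0 0 0; -1 0 0 0 0 0 0; -0.5 0 0 0 0 0 0; -0.5 0 0 0 0 0 0; -0.5 0 0 0 0 0 0"

```text
clock: 37.35
eef_pos: [512.4, -139.8, 15.2]
tool_rot: [-3.141, 0.0, -2.793]
force: [0.8, 0.5, 0.0]
width: 21.4
gripper_force: 0.0
```

Emit:
move_arm --targets "-0.5 0 0 0 0 0 0; -0.5 0 0 -2 0 0 0; -0.5 0 0 -3 0 0 0; -0.5 0 0 -4 0 0 0; 0 0 0 -4 0 0 0"

```text
clock: 37.77
eef_pos: [511.1, -139.4, 145.6]
tool_rot: [3.14, -0.002, -2.793]
force: [2.1, -0.1, -0.3]
width: 32.2
gripper_force: 0.0
```

```bash
python3 - <<'E'
from h import *
s=read_state(); print(s['eef_pos'],s['tool_rot'],s['width'])
y=s['tool_rot'][2]; d=np.array([551.4,102.5])-s['eef_pos'][:2]; print(d@[np.cos(y),np.sin(y)], d@[np.sin(y),-np.cos(y)])
E
```

```text
[ 511.10051922 -139.37023672  145.62154994] [ 3.13993506e+00 -2.30508614e-03 -2.79259691e+00] 32.17692842278497
-120.57864909439911 213.50889664082828
```

Emit:
move_arm --targets "0 -2 3.56 0 0 0 0; 0 -2 3.56 0 0 0 0; 0 -2 3.56 0 0 0 0; 0 -2 3.56 0 0 0 0; 0 -2 3.56 0 0 0 0"

```text
clock: 38.18
eef_pos: [545.2, 63.5, 145.1]
tool_rot: [-3.142, -0.0, -2.793]
force: [1.2, -1.1, 0.1]
width: 42.5
gripper_force: 0.0
```

Emit:
move_arm --targets "0 -2 3.56 0 0 0 0; 0 0 0 0 0 0 5.25; 0 0 0 0 0 0 5.25; 0 0 0 0 0 0 0; 0 0 0 0 0 0 0"

```text
clock: 38.6
eef_pos: [551.7, 101.9, 144.7]
tool_rot: [-3.141, -0.001, -2.973]
force: [-0.4, -0.2, -0.0]
width: 42.7
gripper_force: 0.0
```

```bash
python3 - <<'E'
from h import *
s=read_state(); print(s['eef_pos'],s['tool_rot'],s['width'])
im=snap('wrist','w12.png'); q=proj(im,(551.4,102.5,95)); print(q)
o=outline(im,q,200); print(o[0],o[1:])
y=s['tool_rot'][2]; d=np.array([551.4,102.5])-s['eef_pos'][:2]; print(d@[np.cos(y),np.sin(y)], d@[np.sin(y),-np.cos(y)])
t=snap('top'); print(tray(t['color'],t),whites(t))
E
```

```text
[551.68216293 101.86821301 144.74364291] [-3.14101656e+00 -6.71340813e-04 -2.97346509e+00] 42.74136025727341
[317.67095997 213.87762055]
.............................................
.............................................
.............................................
.............................................
.............................................
.................###.........................
..............######.........................
.............######..........................
.............############....................
............######.######....................
............#############....................
............#############....................
............#############....................
.............############....................
.............############....................
..............###########....................
................#########....................
..................#######....................
...................######....................
..................#######....................
...................######....................
...................######....................
...................######....................
.............................................
.#...........................................
.............................................
.............................................
.............................................
.............................................
............................................. (np.int64(273), np.int64(169))
0.1724632891712114 0.6700948689033679
(np.int32(1468), array([ 513.2, -153.7]), [[446.0, -69.0], [609.0, -105.0], [580.0, -240.0], [418.0, -201.0]]) [([557.0, -171.0], 30), ([513.0, -146.0], 34)]
```

Emit:
move_arm --targets "0 0 0 3.5 0 0 0; 0 0 0 3.5 0 0 0; 0 0 0 2 0 0 0; 0 0 0 1 0 0 0; 0 0 0 0 0 0 0"

```text
clock: 39.12
eef_pos: [550.3, 101.1, 43.0]
tool_rot: [-3.141, -0.004, -2.976]
force: [-0.1, 0.3, -0.1]
width: 42.7
gripper_force: 0.0
```

Emit:
move_arm --targets "0 0 0 0 0 0 0; -1 0 0 0 0 0 0; -1 0 0 0 0 0 0; -1 0 0 0 0 0 0; -1 0 0 0 0 0 0"

```text
clock: 39.53
eef_pos: [553.2, 103.1, 46.6]
tool_rot: [3.141, 0.003, -2.976]
force: [0.1, 1.5, 7.5]
width: 8.6
gripper_force: 59.3
```

Emit:
move_arm --targets "-1 0 0 0 0 0 4.6; -1 0 0 0 0 0 4.6; -1 0 0 0 0 0 4.6; -1 0 0 0 0 0 4.6; -1 0 0 0 0 0 4.6"

```text
clock: 39.95
eef_pos: [554.4, 103.1, 46.7]
tool_rot: [3.139, 0.005, 2.904]
force: [1.2, 0.3, 4.6]
width: 8.8
gripper_force: 59.1
```

Emit:
move_arm --targets "-1 0 0 -0.02 0 0 -4.6; -1 0 0 -0.02 0 0 -4.6; -1 0 0 -0.02 0 0 -4.6; -1 0 0 -0.02 0 0 -4.6; -1 0 0 -0.02 0 0 -4.6"

```text
clock: 40.37
eef_pos: [551.6, 102.9, 46.7]
tool_rot: [3.141, -0.0, -2.972]
force: [-2.0, 1.5, 1.1]
width: 8.8
gripper_force: 58.6
```

Emit:
move_arm --targets "-1 0 0 -0.02 0 0 -4.6; -1 0 0 -0.02 0 0 -4.6; -1 0 0 -0.02 0 0 -4.6; -1 0 0 -0.02 0 0 -4.6; -1 0 0 -0.02 0 0 -4.6"

```text
clock: 40.78
eef_pos: [551.4, 103.4, 47.1]
tool_rot: [3.14, 0.0, -2.571]
force: [0.6, 2.8, -4.5]
width: 8.6
gripper_force: 58.5
```

Emit:
move_arm --targets "-1 0 0 -0.02 0 0 4.6; -1 0 0 -0.02 0 0 4.6; -1 0 0 -0.02 0 0 4.6; -1 0 0 -0.02 0 0 4.6; -1 0 0 -0.02 0 0 4.6"

```text
clock: 41.2
eef_pos: [551.8, 103.1, 47.8]
tool_rot: [3.141, 0.0, -2.978]
force: [1.5, 2.0, -6.2]
width: 8.9
gripper_force: 58.4
```

Emit:
move_arm --targets "-1 0 0 -0.02 0 0 4.6; -1 0 0 -0.02 0 0 4.6; -1 0 0 -0.02 0 0 4.6; -1 0 0 -0.02 0 0 4.6; -1 0 0 -0.02 0 0 4.6"

```text
clock: 41.62
eef_pos: [551.5, 102.6, 48.7]
tool_rot: [3.141, -0.001, 2.903]
force: [-0.3, 1.1, -7.3]
width: 8.4
gripper_force: 58.4
```

Emit:
move_arm --targets "-1 0 0 -0.02 0 0 -4.6; -1 0 0 -0.02 0 0 -4.6; -1 0 0 -0.02 0 0 -4.6; -1 0 0 -0.02 0 0 -4.6; -1 0 0 -0.02 0 0 -4.6"

```text
clock: 42.03
eef_pos: [551.4, 103.0, 49.6]
tool_rot: [3.141, -0.001, -2.972]
force: [0.5, 2.2, -8.1]
width: 8.8
gripper_force: 58.4
```

Emit:
move_arm --targets "-1 0 0 -0.02 0 0 -4.6; -1 0 0 -0.02 0 0 -4.6; -1 0 0 -0.02 0 0 -4.6; -1 0 0 -0.02 0 0 -4.6; -1 0 0 -0.02 0 0 -4.6"

```text
clock: 42.45
eef_pos: [551.3, 103.3, 50.6]
tool_rot: [3.14, 0.0, -2.57]
force: [0.0, 3.7, -7.2]
width: 8.3
gripper_force: 58.4
```

Emit:
move_arm --targets "-1 0 0 -0.022 0 0 4.6; -1 0 0 -0.022 0 0 4.6; -1 0 0 -0.022 0 0 4.6; -1 0 0 -0.022 0 0 4.6; -1 0 0 -0.022 0 0 4.6"

```text
clock: 42.87
eef_pos: [551.5, 103.0, 51.7]
tool_rot: [3.141, -0.0, -2.978]
force: [1.4, 1.2, -6.9]
width: 8.7
gripper_force: 58.5
```

Emit:
move_arm --targets "-1 0 0 -0.022 0 0 4.6; -1 0 0 -0.022 0 0 4.6; -1 0 0 -0.022 0 0 4.6; -1 0 0 -0.022 0 0 4.6; -1 0 0 -0.022 0 0 4.6"

```text
clock: 43.28
eef_pos: [551.5, 102.7, 52.8]
tool_rot: [3.141, -0.001, 2.903]
force: [0.5, 0.5, -6.7]
width: 8.5
gripper_force: 58.6
```

Emit:
move_arm --targets "-1 0 0 -0.022 0 0 -4.6; -1 0 0 -0.022 0 0 -4.6; -1 0 0 -0.022 0 0 -4.6; -1 0 0 -0.022 0 0 -4.6; -1 0 0 -0.022 0 0 -4.6"

```text
clock: 43.7
eef_pos: [551.5, 103.0, 53.9]
tool_rot: [3.141, -0.0, -2.972]
force: [0.3, 2.2, -8.0]
width: 8.6
gripper_force: 58.5
```

Emit:
move_arm --targets "-1 0 0 -0.022 0 0 -4.6; -1 0 0 -0.022 0 0 -4.6; -1 0 0 -0.022 0 0 -4.6; -1 0 0 -0.022 0 0 -4.6; -1 0 0 -0.022 0 0 -4.6"

```text
clock: 44.12
eef_pos: [551.4, 103.3, 55.0]
tool_rot: [3.14, 0.0, -2.57]
force: [0.2, 2.8, -7.5]
width: 8.6
gripper_force: 58.6
```

Emit:
move_arm --targets "-1 0 0 -0.022 0 0 4.6; -1 0 0 -0.022 0 0 4.6; -1 0 0 -0.022 0 0 4.6; -1 0 0 -0.022 0 0 4.6; -1 0 0 -0.022 0 0 4.6"

```text
clock: 44.53
eef_pos: [551.8, 103.0, 56.1]
tool_rot: [3.141, 0.0, -2.979]
force: [0.9, 1.5, -6.8]
width: 8.5
gripper_force: 58.6
```

Emit:
move_arm --targets "-1 0 0 -0.022 0 0 4.6; -1 0 0 -0.022 0 0 4.6; -1 0 0 -0.022 0 0 4.6; -1 0 0 -0.022 0 0 4.6; -1 0 0 -0.022 0 0 4.6"

```text
clock: 44.95
eef_pos: [551.6, 102.6, 57.3]
tool_rot: [3.141, -0.0, 2.903]
force: [1.4, 0.7, -6.3]
width: 8.6
gripper_force: 58.8
```

Emit:
move_arm --targets "-1 0 0 -0.022 0 0 -4.6; -1 0 0 -0.022 0 0 -4.6; -1 0 0 -0.022 0 0 -4.6; -1 0 0 -0.022 0 0 -4.6; -1 0 0 -0.022 0 0 -4.6"

```text
clock: 45.37
eef_pos: [551.4, 103.0, 58.2]
tool_rot: [3.141, -0.001, -2.972]
force: [0.3, 1.9, -8.7]
width: 8.9
gripper_force: 58.6
```

Emit:
move_arm --targets "-1 0 0 -0.022 0 0 -4.6; -1 0 0 -0.022 0 0 -4.6; -1 0 0 -0.022 0 0 -4.6; -1 0 0 -0.022 0 0 -4.6; -1 0 0 -0.022 0 0 -4.6"

```text
clock: 45.78
eef_pos: [551.3, 103.4, 59.4]
tool_rot: [3.14, 0.0, -2.57]
force: [0.1, 3.2, -7.1]
width: 8.3
gripper_force: 58.6
```

Emit:
move_arm --targets "-1 0 0 -0.022 0 0 4.6; -1 0 0 -0.022 0 0 4.6; -1 0 0 -0.022 0 0 4.6; -1 0 0 -0.022 0 0 4.6; -1 0 0 -0.022 0 0 4.6"

```text
clock: 46.2
eef_pos: [551.4, 103.0, 60.5]
tool_rot: [3.141, -0.001, -2.979]
force: [0.8, 1.1, -7.2]
width: 8.7
gripper_force: 58.7
```

Emit:
move_arm --targets "-1 0 0 -0.022 0 0 4.6; -1 0 0 -0.022 0 0 4.6; -1 0 0 -0.022 0 0 4.6; -1 0 0 -0.022 0 0 4.6; -1 0 0 -0.022 0 0 4.6"

```text
clock: 46.62
eef_pos: [551.4, 102.6, 61.7]
tool_rot: [3.141, -0.001, 2.903]
force: [-0.1, 0.5, -5.9]
width: 8.5
gripper_force: 58.9
```

Emit:
move_arm --targets "-1 0 0 -0.022 0 0 -4.6; -1 0 0 -0.022 0 0 -4.6; -1 0 0 -0.022 0 0 -4.6; -1 0 0 -0.022 0 0 -4.6; -1 0 0 -0.022 0 0 -4.6"

```text
clock: 47.03
eef_pos: [551.7, 102.3, 63.5]
tool_rot: [3.141, -0.0, -2.972]
force: [-0.3, 0.3, -2.3]
width: 8.6
gripper_force: 59.5
```

Emit:
move_arm --targets "-1 0 0 -0.022 0 0 -4.6; -1 0 0 -0.022 0 0 -4.6; -1 0 0 -0.022 0 0 -4.6; -1 0 0 -0.022 0 0 -4.6; -1 0 0 -0.022 0 0 -4.6"

```text
clock: 47.45
eef_pos: [551.5, 102.7, 64.5]
tool_rot: [3.141, 0.0, -2.57]
force: [-1.8, 0.6, -1.2]
width: 8.5
gripper_force: 59.5
```

Emit:
move_arm --targets "-1 0 0 -0.022 0 0 4.6; -1 0 0 -0.022 0 0 4.6; -1 0 0 -0.022 0 0 4.6; -1 0 0 -0.022 0 0 4.6; -1 0 0 -0.022 0 0 4.6"

```text
clock: 47.87
eef_pos: [552.2, 102.0, 65.8]
tool_rot: [-3.141, 0.001, -2.98]
force: [-0.9, 0.5, -0.7]
width: 8.6
gripper_force: 59.6
```

Emit:
move_arm --targets "-1 0 0 -0.022 0 0 4.6; -1 0 0 -0.022 0 0 4.6; -1 0 0 -0.022 0 0 4.6; -1 0 0 -0.022 0 0 4.6; -1 0 0 -0.022 0 0 4.6"

```text
clock: 48.28
eef_pos: [552.1, 102.0, 66.9]
tool_rot: [3.141, 0.001, 2.902]
force: [-0.2, 0.3, -0.6]
width: 8.7
gripper_force: 59.6
```

Emit:
move_arm --targets "-1 0 0 -1 0 0 0; -1 0 0 -2 0 0 0; -1 0 0 -3.5 0 0 0; -1 0 0 -3.5 0 0 0; -1 0 0 0 0 0 0"

```text
clock: 48.7
eef_pos: [556.7, 102.6, 173.7]
tool_rot: [3.136, 0.012, 2.908]
force: [0.8, -0.3, -0.2]
width: 8.5
gripper_force: 59.6
```

Emit:
move_arm --targets "-1 0.36 -3.69 0 0 0 0; -1 0.36 -3.69 0 0 0 0; -1 0.36 -3.69 0 0 0 0; -1 0.36 -3.69 0 0 0 0; -1 0.36 -3.69 0 0 0 0"

```text
clock: 49.12
eef_pos: [490.8, -74.7, 167.4]
tool_rot: [-3.142, 0.001, 2.909]
force: [0.4, -0.5, -0.2]
width: 8.7
gripper_force: 59.6
```

Emit:
move_arm --targets "-1 0.36 -3.69 0 0 0 0; -1 0.36 -3.69 0 0 0 0; -1 0 0 0 0 0 0; -1 0 0 0 0 0 0"

```text
clock: 49.45
eef_pos: [466.3, -146.1, 167.3]
tool_rot: [-3.141, 0.001, 2.902]
force: [-0.4, 1.6, 0.2]
width: 8.3
gripper_force: 59.6
```

```bash
python3 - <<'E'
from h import *
s=read_state(); print(s['eef_pos'],s['tool_rot'],s['width'],s['gripper_force'])
im=snap('wrist','w13.png'); t=snap('top'); print(tray(t['color'],t),whites(t))
print([proj(im,p).round().tolist() for p in[(444,-69,40),(609,-104,40),(581,-238,40),(418,-201,40)]])
m=cv2.cvtColor(im['color'],cv2.COLOR_RGB2GRAY)[:,:]; print('\n'.join(''.join('#' if v>150 else('+' if v>95 else '.') for v in r[::5]) for r in m[:300:10]))
E
```

```text
[ 466.30690065 -146.06862468  167.32885109] [-3.14063535e+00  1.27226542e-03  2.90181745e+00] 8.31011445510605 59.58108723163605
(np.int32(704), array([ 520. , -120.7]), [[447.0, -67.0], [609.0, -106.0], [592.0, -175.0], [431.0, -134.0]]) [([524.0, -138.0], 6)]
[[398.0, 139.0], [391.0, 312.0], [254.0, 316.0], [240.0, 147.0]]
########++#+++++++++++#++#+++++##########################+#...#+#####################################+++++++++++################
#######+#++++++++++++##++++++++#########################+#########################################+++++++++++###################
++++#+#+####++++++++##+++++++++.################++##############################################+++++++++++#####################
++#+++++++++###########+++++++.++#############################################################++++++++++########################
##++++++++++++++++++########..++++#+#########################################################++++++++###########################
####+++++++++++++++++++++++#+################################################################++++###########################+++#
[... 2396 characters left out ...]
..++++.++++#########+..#########++..###################
+#########################+++++++++++++++#########.......####+++#+####..+++++++++++++#########..########++++####################
++########################++++++++++++++##########.......#++.#####+++#++++++++++++++###########..########+++####################
++#####################+++++++++++++++############........++.#####.++...++++++++++++###########.+##############################+
+#######+++++########+++++++++++++++##############+.......++.+###+.++........++++##########################+++##++##########++++
#####+++++++++##########++++++++++#+##############+......+++.+###+.+++.......++#########################+++++++++++++####+++++++
```

Emit:
move_arm --targets "-1 0 0 3.5 0 0 0; -1 0 0 3.5 0 0 0; -1 0 0 3.5 0 0 0; -1 0 0 2.5 0 0 0; -1 0 0 1 0 0 0"

```text
clock: 49.97
eef_pos: [465.9, -140.5, 23.5]
tool_rot: [3.14, -0.005, 2.91]
force: [0.6, 0.1, -0.6]
width: 8.6
gripper_force: 59.6
```

Emit:
move_arm --targets "-1 0 0 0.5 0 0 0; -1 0 0 0.2 0 0 0; -1 0 0 0.1 0 0 0; -1 0 0 0.1 0 0 0; -1 0 0 0 0 0 0"

```text
clock: 50.38
eef_pos: [468.1, -143.3, 18.5]
tool_rot: [3.142, 0.002, 2.906]
force: [-0.3, -0.1, -0.3]
width: 8.3
gripper_force: 59.6
```

Emit:
move_arm --targets "-1 0 0 0.1 0 0 0; -1 0 0 0.1 0 0 0; -1 0 0 0 0 0 0; -1 0 0 0 0 0 0"

```text
clock: 50.72
eef_pos: [468.1, -143.4, 17.6]
tool_rot: [3.141, 0.003, 2.906]
force: [-2.9, 1.3, 17.1]
width: 8.3
gripper_force: 62.2
```

Emit:
move_arm --targets "-0.5 0 0 0 0 0 0; -0.5 0 0 0 0 0 0; -0.5 0 0 0 0 0 0; -0.5 0 0 0 0 0 0; -0.5 0 0 0 0 0 0"

```text
clock: 51.13
eef_pos: [467.0, -143.2, 15.3]
tool_rot: [3.142, -0.0, 2.906]
force: [-0.3, 0.4, -0.3]
width: 21.3
gripper_force: 0.0
```

Emit:
move_arm --targets "-0.5 0 0 -2 0 0 0; -0.5 0 0 -3 0 0 0; -0.5 0 0 -4 0 0 0; -1 0 0 -4 0 0 0; -1 0 0 0 0 0 0"

```text
clock: 51.55
eef_pos: [471.5, -144.6, 151.6]
tool_rot: [-3.141, 0.012, 2.905]
force: [0.7, 0.3, -0.8]
width: 0.0
gripper_force: 0.0
```

```bash
python3 - <<'E'
from h import *
s=read_state(); print(s['eef_pos'],s['tool_rot'],s['width'],np.round(s['qpos'],2))
y=s['tool_rot'][2]; d=np.array([530.5,-356])-s['eef_pos'][:2]; print(d@[np.cos(y),np.sin(y)], d@[np.sin(y),-np.cos(y)])
E
```

```text
[ 471.45821481 -144.62929438  151.55500005] [-3.14143864  0.01185591  2.90536774] 0.005154386661080647 [ 0.16  0.48  0.11  2.02 -0.08  0.64  1.66]
-106.87004418863658 -191.68281417439965
```

Emit:
move_arm --targets "-1 -1.8 -3.2 0 0 0 0; -1 -1.8 -3.2 0 0 0 0; -1 -1.8 -3.2 0 0 0 0; -1 -1.8 -3.2 0 0 0 0; -1 -1.8 -3.2 0 0 0 0"

```text
clock: 51.97
eef_pos: [517.3, -321.3, 145.2]
tool_rot: [3.141, -0.0, 2.906]
force: [0.4, 0.4, -0.6]
width: -0.5
gripper_force: 0.0
```

Emit:
move_arm --targets "-1 -1.8 -3.2 0 0 0 0; -1 0 0 0 0 0 0; -1 0 0 0 0 0 0; -1 0 0 0 0 0 0"

```text
clock: 52.3
eef_pos: [526.7, -354.2, 144.6]
tool_rot: [3.14, -0.002, 2.906]
force: [-0.7, 0.6, -0.6]
width: -0.2
gripper_force: 0.0
```

```bash
python3 - <<'E'
from h import *
s=read_state(); print(s['eef_pos'],s['tool_rot'])
y=s['tool_rot'][2]; d=np.array([530.5,-356])-s['eef_pos'][:2]; print(d@[np.cos(y),np.sin(y)], d@[np.sin(y),-np.cos(y)])
t=snap('top'); print(tray(t['color'],t),whites(t))
E
```

```text
[ 526.71817892 -354.21145086  144.6075434 ] [ 3.14025437e+00 -1.64853297e-03  2.90566468e+00]
-4.095121556794728 -0.8550193677517838
(np.int32(1389), array([ 513.5, -153.7]), [[447.0, -69.0], [609.0, -105.0], [580.0, -240.0], [419.0, -201.0]]) [([557.0, -171.0], 30), ([513.0, -146.0], 35), ([467.0, -150.0], 36)]
```

All three stoppers stand in the tray. Press the plunger again.

Emit:
move_arm --targets "-1 -0.4 -0.1 3 0 0 0; -1 0 0 3 0 0 0; -1 0 0 1.4 0 0 0; -1 0 0 0 0 0 0; -1 0 0 0.4 0 0 0"

```text
clock: 52.77
eef_pos: [531.4, -355.6, 67.7]
tool_rot: [3.141, -0.0, 2.908]
force: [-0.1, 0.6, 0.6]
width: -0.1
gripper_force: 0.0
```

Emit:
move_arm --targets "-1 0 0 0.5 0 0 0; -1 0 0 0.4 0 0 0; -1 0 0 0.4 0 0 0; -1 0 0 0.1 0 0 0; -1 0 0 0 0 0 0"

```text
clock: 53.18
eef_pos: [532.2, -356.8, 54.7]
tool_rot: [3.141, 0.002, 2.906]
force: [0.2, 2.7, 7.1]
width: 0.2
gripper_force: 3.4
```

Emit:
move_arm --targets "-1 0 0 0.1 0 0 0; -1 0 0 0 0 0 0; -1 0 0 0 0 0 0; -1 0 0 0 0 0 0; -1 0 0 0 0 0 0"

```text
clock: 53.6
eef_pos: [532.2, -356.8, 54.1]
tool_rot: [3.141, 0.003, 2.906]
force: [-0.3, 2.1, 7.3]
width: -0.0
gripper_force: 3.5
```

Emit:
move_arm --targets "-1 0 0 0.15 0 0 0; -1 0 0 0.15 0 0 0; -1 0 0 0 0 0 0; -1 0 0 0 0 0 0; -1 0 0 0 0 0 0"

```text
clock: 54.02
eef_pos: [532.3, -356.9, 52.1]
tool_rot: [3.142, 0.003, 2.906]
force: [-1.9, 3.5, 13.5]
width: 0.1
gripper_force: 6.6
```

Emit:
move_arm --targets "-1 0 0 0.1 0 0 0; -1 0 0 0 0 0 0; -1 0 0 0 0 0 0; -1 0 0 0 0 0 0; -1 0 0 0 0 0 0"

```text
clock: 54.43
eef_pos: [532.3, -356.9, 52.0]
tool_rot: [3.141, 0.003, 2.906]
force: [-4.0, 4.2, 19.0]
width: 0.1
gripper_force: 9.5
```

On the hard stop. Retreat.

Emit:
move_arm --targets "-1 0 0 -1 0 0 0; -1 0 0 -3 0 0 0; -1 0 0 -4 0 0 0; -1 0 0 -4 0 0 0; -1 0 0 0 0 0 0"

```text
clock: 54.85
eef_pos: [535.6, -360.6, 177.4]
tool_rot: [-3.136, 0.015, 2.906]
force: [0.8, -0.7, 0.6]
width: 0.3
gripper_force: 0.0
```

Emit:
move_arm --targets "-1 0 0 0 0 0 0; -1 0 0 0 0 0 0; -1 0 0 0 0 0 0; -1 0 0 0 0 0 0; -1 0 0 0 0 0 0"

```text
clock: 55.27
eef_pos: [530.2, -356.6, 167.0]
tool_rot: [3.141, -0.002, 2.906]
force: [0.2, 0.6, -0.7]
width: 0.1
gripper_force: 0.0
```

```bash
python3 - <<'E'
from h import *
im=snap('scene')['color'][190:340,210:410]; cv2.imwrite('pics/f.png',cv2.resize(im,(800,600),interpolation=3)[:,:,::-1])
t=snap('top'); print(tray(t['color'],t),whites(t))
E
```

```text
(np.int32(1389), array([ 513.2, -153.3]), [[446.0, -68.0], [609.0, -105.0], [580.0, -240.0], [418.0, -201.0]]) [([557.0, -171.0], 30), ([513.0, -146.0], 35), ([466.0, -149.0], 39)]
```

View pics/f.png

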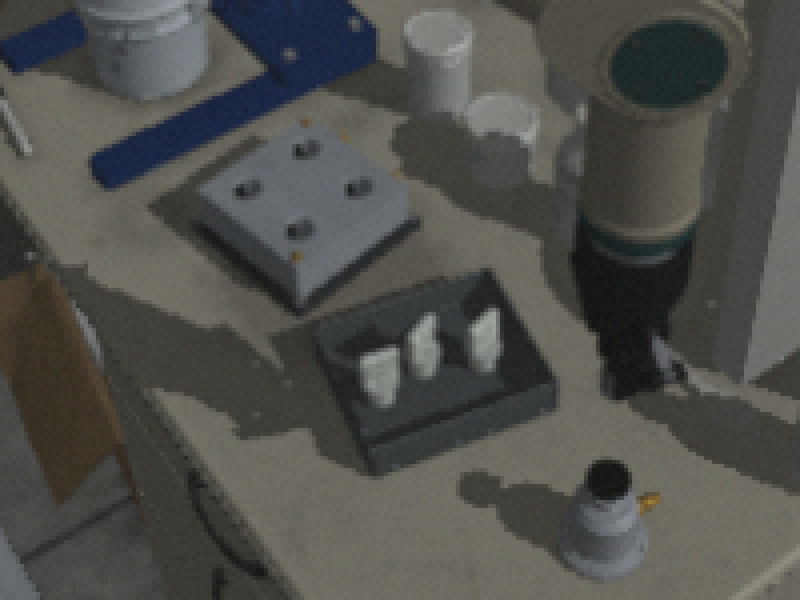

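The picture shows all four ports empty with the block seated. Three stoppers stand in the tray at (380,375), (424,345) and (484,338), the plunger is up at (608,480), the jars are upright, and the arm is clear.

```bash
python3 -c "
from cell import order
print(order.finish_job())"
```

```text
the job is handed in; nothing more can be done
None
```

I handed the job in at about 55 s of the 210 s; it returned no verdict. I pressed the plunger fully before and after, and freed the three stoppers present by twisting (the fourth port started open). They stand in the tray, and in the last picture the block looks seated, the plunger is up and the two jars in view are upright; the bottle was mostly hidden behind the arm.

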